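# Press the end cap onto a core liner with a quick bar clamp

## Robot

A 7-joint arm with a two-finger parallel gripper is mounted at the origin on the work surface. World frame = base frame: x ahead of the robot, y to its left, z up, the work surface at z = 0. Lengths are in m, angles in rad, forces in N, time in s.
With the tool pointing down it reaches from about 0.4 to 0.875 m from the base axis. Payload 19.3 kg.
Tool frame: the origin (TCP) lies at the very end of the fingers, on their centre line; the grasp point (between the pads) lies 19 mm behind it; z points along the fingers, y is the direction in which the jaws open and shut (so a half turn about z gives the same grasp; the last joint's range is limited). The gripper opens to 85 mm and grips with 20 to 120 N. Pads are 22 mm wide; open, the fingers measure 114 mm over their backs; the gripper's body (76 mm by 85 mm) begins 54 mm behind the grasp point. The pads swing forward as they close: fully open they stand 13 mm farther back than shut.
Start: joints at [-1.332, 0.521, -0.036, 1.599, 0.021, 1.021, -0.113], TCP at [0.19, 0.595, 0.211] pointing down, gripper open.
Joint ranges: [-2.91, 2.91], [-0.3, 2.13], [-1.5, 1.42], [0.17, 2.43], [-1.26, 4.41], [0.16, 1.93], [-2.52, 2.52]. Speed limits (rad/s): [1.89, 1.89, 2.39, 2.39, 3.01, 3.01, 3.01].

## Interface

Orientations are given as [roll, pitch, yaw] about the fixed x, y, z axes, in that order (R = Rz(yaw) Ry(pitch) Rx(roll)).
In Python, from workcell import bot gives the robot as it stands.
- The arm moves only by the tool apply_moves, never from a script. Its argument "commands" is a list of rows, each an object with "travel": the shift along the tool's x, y, z in m, a list of three; "twist": the turn, a rotation vector about the tool's x, y, z in degrees, a list of three; "claw": the finger opening in m, from 0 to 0.0854. A call has 1 to 10 rows; each row is the pose to reach, as a shift and turn from the pose commanded when the call began, along the tool's axes at that moment; what a row does not reach only later rows make up. A row lasts 1/10 s, in which the tool goes at most 50 mm and 8.59 degrees, less where a joint would pass 70% of its speed; a pose out of reach is approached as far as the arm can. A call with a gripper value outside its range is refused whole. The fingers move at their own pace and stop on an object; "force" is the grip in N (left out, the last holds). Time passes only in rows, so rows that repeat a pose let the fingers close. It gives the time, the measured TCP pose, the force and the opening at its end, in the units of the state.
- bot.observe(): the state, without advancing time (a new reading comes with each control period).
- bot.grab_frame(name): name is "scene" or "top" or "wrist"; returns a dict with "frame" (384x512x3 uint8, blue, green, red), "fx", "fy", "cx", "cy" (pixels), "dist" ([k1, k2, p1, p2, k3] as OpenCV has them; the pictures are not rectified), "pose" (4x4, takes a point from camera to world coordinates); the wrist camera has in their place "tool_from_camera" (4x4, takes a point from camera to tool coordinates, whose origin is the TCP and whose axes are the flange's). Camera axes: x right, y up, looking along -z (the intrinsics and any distortion apply to the point x, -y, -z); pixel columns grow to the right and rows downward; lengths in m; the calibration is good to about 2 mm. A picture is of the moment at which its call begins: read the wrist's pose just before it. There is no depth.
- bot.job_done(): hands the job in, once; it reports no verdict.
The state is a dict: "clock": time; "qpos": joint angles; "qd": joint speeds; "joint_efforts": joint torques, N m; "position": TCP position; "tool_rot": TCP orientation; "force": force on the tool from outside, world axes, zero at the start; "moment": the same for the moment, N m; "grip_width": finger opening in m.
Only numpy, scipy, OpenCV 4.12 (cv2) and the standard library are available. Lean on these libraries where they do the work, as an engineer would, in place of code of your own. Each camera call takes 0.05 s, during which the arm holds its last target.

## Task

A tight red end cap is only started on the clear core liner that lies in the bar clamp: squeeze the clamp's green trigger, stroke after stroke, to walk the jaw up and press the cap fully home, and stop there without overtightening. Then press the orange release tab and draw the jaw well clear of the cap (at least 15 mm), lift the core out and lay it gently in the saddles of the empty wooden tray. Leave the finished core in its tray alone.

Things in the scene. Friction and masses are not known exactly. Their poses are not given: they have to be found in the camera images.
- clamp: Quick bar clamp lying on its side, fixed to a plywood board 160 x 430 x 12 mm. Origin: on the bench under the bar's centre line, mid-board. Axes: y along the steel bar (20 wide, 14 high, centre at height 48 mm), from the sliding jaw towards the fixed jaw; x from the handle's side (-x) to the jaws' and liner's side (+x; away from the robot at yaw 0); z up. Nothing on it is higher than 78 mm.
- cradle (a point): Point in the clamp, 72 mm to the +x side of the bar, 48 mm above the bench: the liner's axis lies here, along the clamp's y, on two black V saddles 25 mm either side of this point (10 mm thick along y, tops 40 mm above the bench). So 40 mm of tube between the saddles is free for fingers, which have 60 mm to the bar's edge. Axes as the clamp's.
- fixed_pad (a point): Where the face of the fixed jaw's soft round rubber pad (38 mm) stands at rest, on the liner's axis; the core's black cap ends up against it. The pad yields up to 16 mm, at 4.5 N/mm, while the clamp presses. Axes as the clamp's.
- jaw (a joint): Sliding jaw along the bar, m: 0 = fully open, grows as it closes towards the cap (clamp +y), 0.092 at most. Starts 10 to 46 mm short of the cap. A ratchet: squeezes of the trigger walk it forward (it slides with about 2 N), and it cannot go back by more than a tooth (6 mm) until the release tab is pressed.
- jaw_pad (a point): Centre of the sliding jaw's round pad face (36 mm), which meets the red cap; axes as the clamp's. Grey housing on the bar, from 9 to 95 mm behind this face, reaching 32 mm out on the handle's side, top 65 mm above the bench; the black handle has its front 121 mm behind this face.
- trigger (a joint): Trigger angle, rad: 0 = at rest (a spring returns it), 0.43 = fully squeezed (end stop). Squeezing swings its outer end towards the black handle, to clamp -y. The jaw goes along from about 0.1 on: a full squeeze walks it 12 mm, a half one (past 0.27) 6 mm. Let it return fully. Pushed at trigger_face it takes 3 N at first, 6 to 12 N while the jaw runs free, 10 to 18 N while the cap goes on, more once it is home. It travels with the jaw.
- trigger_face (a point): Point on the green trigger's front face (looks to clamp +y; push it to -y to squeeze), 95 mm out from the bar's centre line, at height 48 mm. Trigger 13 mm thick, 22 mm high, from 30 to 122 mm out from the bar; its pivot is 34 mm beyond the bar's centre line, so this point swings on a 129 mm radius. Free space in front (the tab is nearer the bar) and 25 mm below.
- tab (a joint): Release tab angle, rad: 0 to 0.17 at rest (its hidden nose in the teeth); the teeth are free from about 0.2; 0.26 = end stop. Pressing turns it to clamp -y, with 2 to 6 N; a spring returns it. Pushed on in that direction, it takes the whole jaw back along the bar (about 3 N).
- tab_face (a point): Point on the orange release tab's front face (looks to clamp +y; push it to -y to release), 58 mm out from the bar's centre line on the trigger's side, at height 48 mm. Tab 8 mm thick, 22 mm high, from 31 to 73 mm out from the bar; its front face is 20 mm in front of the trigger's.
- core_mid (a point): Centre of the core to be capped: rock core in a clear tube 50 mm in diameter, 140 mm long, about 0.55 kg; a black cap (58 mm in diameter) on the +y end is already home. y runs along the tube from the red cap to the black. The bare tube, 49 mm either side of this point, can be gripped from above. In the clamp it has up to 8 mm of play before it meets the soft pad.
- cap (a joint): How far the red cap (58 mm in diameter, 24 mm long) still stands off its home position, m: starts 0.010 to 0.015; 0 = fully home, its skirt's edge at the black depth line round the tube. Tight: about 9 N to move it, and it stays where it is left.
- cap_face (a point): Centre of the red cap's flat outer face, 73 mm from core_mid along -y when home; axes as the core's.
- empty_tray: The empty core tray, fixed: pale wood, 90 x 200 mm, rim 13 mm high, two plywood V saddles 10 mm thick at 25 mm either side of its middle. Origin: centre of its underside. Own y runs along its length. Another tray like it holds the finished core.
- slot (a point): In the empty tray: where core_mid belongs (40 mm above the bench, on the tray's middle); y along the tray. The core may lie either way round.
- core_done_mid (a point): Centre of the finished core in the other tray: same size, grey rock, both caps home. Must stay where it is.
Mind the look-alikes: they are no part of the job. Leave any pink look-alike of the part that bears core_mid alone. What is shaped like the empty_tray but purple is not meant.

How it is judged:
By the outcome, as a careful person would: the job done as asked, in the order asked, and still so for the second after the job is handed in, with the robot touching nothing.
It also fails if it takes over 64 s, if anything falls off the work surface, if the arm or the gripper's body presses on something with over 40 N, if the wrist force passes 120 N, or if a joint passes its speed limit or range.

## Working session

There is one attempt and no reset: what is moved stays moved. The work goes in short steps, Python scripts to look and compute and a tool call to move; the robot and the scene stay as the last step left them, time stands still between calls to the robot, and variables do not carry over. Pictures are saved under pics/ and viewed, and the job is handed in when it is done.

Besides the shell and the picture viewer there is one more tool, called after "Call:" as a command line: name --argument value ..., lists and objects as JSON in quotes. apply_moves: Moves the arm, as the interface text tells. Its arguments: {"type":"object","properties":{"commands":{"type":"array"},"force":{"type":"number"}},"required":["commands"]}

```bash
ls; mkdir -p pics; python3 - <<'E'
from workcell import bot
import cv2, numpy as np
print(bot.observe())
for n in ["scene","top","wrist"]:
    f=bot.grab_frame(n); cv2.imwrite(f"pics/{n}0.png",f["frame"])
    print(n,{k:(np.round(v,4).tolist() if k!="frame" else 0) for k,v in f.items()})
E
```

```text
pics
{'clock': 0.0, 'qpos': array([-1.33218387,  0.5220061 , -0.03630833,  1.59996397,  0.02123139,
        1.02112276, -0.11280759]), 'qd': array([-0.000335  , -0.00118163, -0.0014977 , -0.00023969, -0.00035597,
        0.00022417,  0.00037229]), 'joint_efforts': array([-1.45026865e-03, -9.27120996e+01,  1.97910190e+00, -3.69955659e+01,
        1.77356147e-02,  8.07103846e-03,  6.23638766e-05]), 'position': array([0.18990546, 0.59508875, 0.21064668]), 'tool_rot': array([-3.14048399e+00,  1.15618779e-04,  2.83276178e+00]), 'force': array([-0.66301208, -0.41010211,  0.63330943]), 'moment': array([-0.0194766 ,  0.04685369, -0.04990382]), 'grip_width': 0.08530568922758035}
scene {'frame': 0, 'fx': 375.3927, 'fy': 375.3927, 'cx': 256.6514, 'cy': 197.0943, 'dist': [0.0166, 0.0, 0.0, 0.0, 0.0], 'pose': [[0.736, -0.4495, 0.5062, 1.1945], [0.6769, 0.4991, -0.541, -0.6653], [-0.0094, 0.7408, 0.6716, 0.941], [0.0, 0.0, 0.0, 1.0]]}
top {'frame': 0, 'fx': 459.2745, 'fy': 459.2745, 'cx': 259.5132, 'cy': 197.2155, 'dist': [-0.0676, 0.0, 0.0, 0.0, 0.0], 'pose': [[-0.0228, 0.9813, -0.191, 0.284], [-0.9997, -0.0211, 0.0111, 0.0495], [0.0069, 0.1912, 0.9815, 1.4432], [0.0, 0.0, 0.0, 1.0]]}
wrist {'frame': 0, 'fx': 291.7672, 'fy': 291.7672, 'cx': 253.6928, 'cy': 195.21, 'dist': [-0.0733, 0.0, 0.0, 0.0, 0.0], 'tool_from_camera': [[0.0003, 0.9562, 0.2927, 0.0748], [1.0, -0.0002, -0.0004, 0.0009], [-0.0004, 0.2927, -0.9562, -0.1623], [0.0, 0.0, 0.0, 1.0]]}
```

View pics/scene0.png

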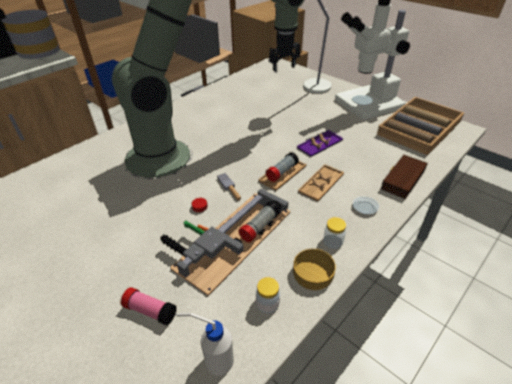

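View pics/top0.png

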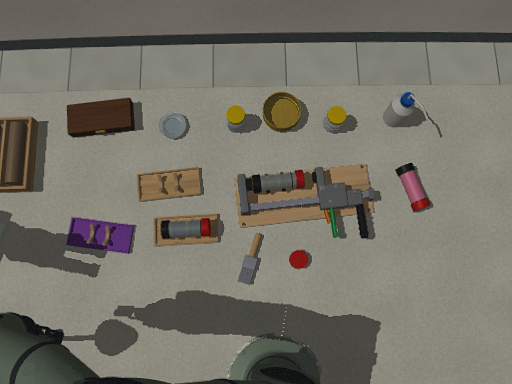

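View pics/wrist0.png

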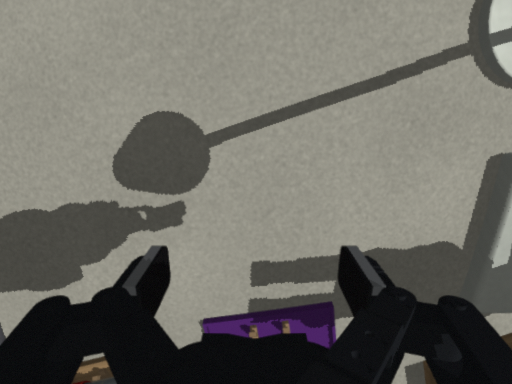

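The top view shows the clamp core at about (278,181), with its red cap at (300,180) facing the sliding jaw. The trigger is at (334,222), the empty tray at (169,184) and the finished core at (187,229). The look-alikes are the purple tray at (100,235) and the pink core at (412,187). I'll enlarge this to measure.

```bash
cat > h.py <<'E'
from workcell import bot
import cv2, numpy as np
from scipy.spatial.transform import Rotation as R
def snap(n):
    s=bot.observe(); f=bot.grab_frame(n)
    if n=="wrist":
        T=np.eye(4);T[:3,:3]=R.from_euler('xyz',s["tool_rot"]).as_matrix();T[:3,3]=s["position"]
        f["pose"]=T@np.array(f["tool_from_camera"])
    f["pose"]=np.array(f["pose"]); f["K"]=np.array([[f["fx"],0,f["cx"]],[0,f["fy"],f["cy"]],[0,0,1]]); f["s"]=s
    return f
def ray(f,uv):
    p=cv2.undistortPoints(np.array([[uv]],float),f["K"],np.array(f["dist"]))[0,0]
    d=f["pose"][:3,:3]@np.array([p[0],-p[1],-1]); return f["pose"][:3,3],d
def onz(f,uv,z):
    o,d=ray(f,uv); return o+d*(z-o[2])/d[2]
def proj(f,P):
    q=np.linalg.inv(f["pose"])@np.append(P,1); q=np.array([q[0],-q[1],-q[2]])
    return cv2.projectPoints(q.reshape(1,1,3),np.zeros(3),np.zeros(3),f["K"],np.array(f["dist"]))[0][0,0]
def crop(f,u0,v0,u1,v1,k,name):
    c=f["frame"][v0:v1,u0:u1]; c=cv2.resize(c,None,fx=k,fy=k,interpolation=cv2.INTER_CUBIC)
    cv2.imwrite("pics/"+name,c)
E
python3 - <<'E'
from h import *
f=snap("top"); crop(f,225,150,385,250,5,"t1.png"); crop(f,55,150,225,260,4,"t2.png")
for n,uv,z in [("tray",(169,184),.013),("done",(187,229),.065),("core",(278,181),.073),("trig",(334,222),.059)]: print(n,onz(f,uv,z))
g=snap("scene"); crop(g,150,180,300,295,5,"s1.png")
E
```

```text
tray [0.611484   0.32146406 0.013     ]
done [0.4591106  0.25505257 0.065     ]
core [ 0.59995973 -0.02373054  0.073     ]
trig [ 0.47150959 -0.19137867  0.059     ]
```

View pics/t1.png

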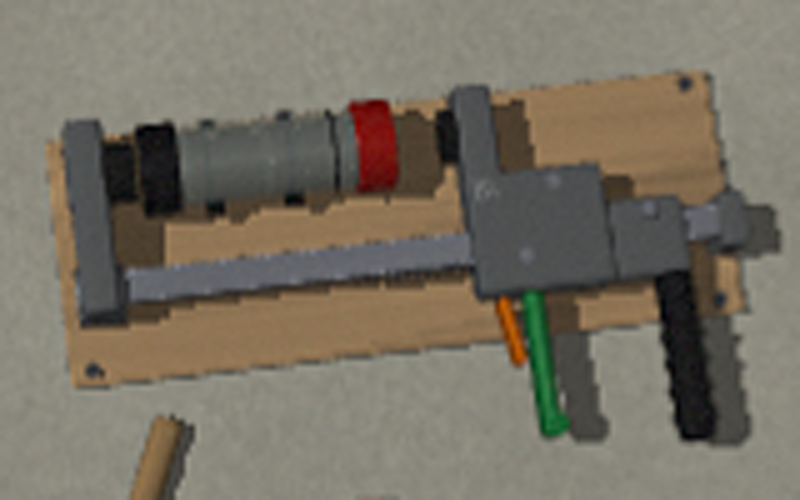

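View pics/t2.png

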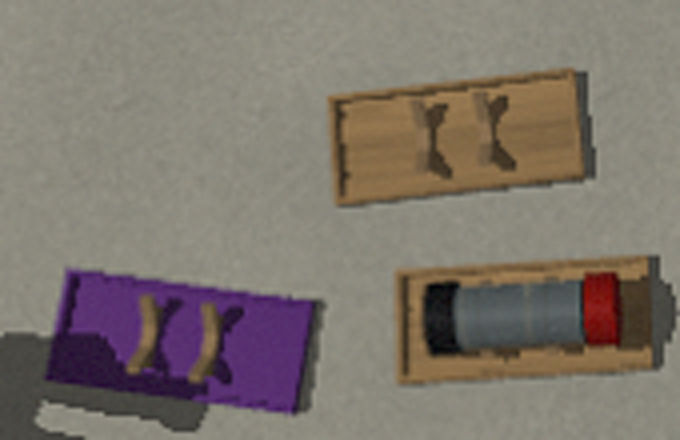

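View pics/s1.png

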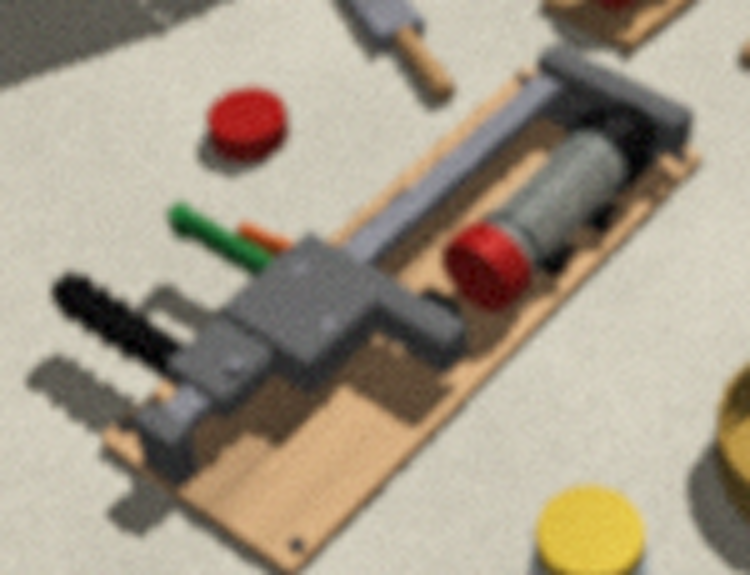

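The crops confirm the parts. The core to cap is in the clamp with its red cap off the depth line. The empty tray is the pale one, and the purple tray and pink core are the decoys. Next I'll compute the frames.

```bash
python3 - <<'E'
from h import *
f=snap("top")
def c(u,v): return (225+u/5-.4,150+v/5-.4)
BL,BR,TR=[onz(f,c(*p),.012) for p in [(75,387),(747,310),(710,72)]]
print("board",BL,BR,TR,np.linalg.norm(BL-BR),np.linalg.norm(TR-BR))
e=BL-BR; print("yaw from long",np.degrees(np.arctan2(-e[0],e[1])), "ctr",(BL+TR)/2)
e=TR-BR; print("yaw short",np.degrees(np.arctan2(e[1],e[0])))
# bar
for p in [(130,285),(470,250)]: print("bar",onz(f,c(*p),.055))
for n,p,z in [("trig end",(553,425),.059),("trig front near",(526,295),.059),("trig front far",(543,425),.059),("tab front far",(512,360),.059),("tab front near",(498,300),.059),
 ("capred front",(398,145),.06),("redL",(352,145),.065),("blackR",(178,168),.065),("blackL",(138,168),.065),("jawpad",(437,135),.06),("line",(332,150),.073),("fixpad",(135,170),.06)]: print(n,onz(f,c(*p),z))
def t(u,v): return (55+u/4-.4,150+v/4-.4)
q=[onz(f,t(*p),.013) for p in [(332,96),(573,70),(587,180),(338,206)]]
print("tray",np.array(q),np.mean(q,0)); 
for a,b in [(0,1),(3,2)]:
  e=q[a]-q[b]; print(np.degrees(np.arctan2(-e[0],e[1])),np.linalg.norm(e))
E
```

```text
board [0.46868905 0.09792351 0.012     ] [ 0.50815969 -0.32899691  0.012     ] [ 0.66460468 -0.31594584  0.012     ] 0.4287411602760116 0.156988424432718
yaw from long 5.282226107788407 ctr [ 0.56664686 -0.10901116  0.012     ]
yaw short 4.768729839900796
bar [0.52537519 0.06181449 0.055     ]
bar [ 0.54270919 -0.14811737  0.055     ]
trig end [ 0.43291328 -0.19301425  0.059     ]
trig front near [ 0.5131752  -0.18064959  0.059     ]
trig front far [ 0.43305854 -0.18692186  0.059     ]
tab front far [ 0.47323025 -0.17002149  0.059     ]
tab front near [ 0.51045444 -0.16327646  0.059     ]
capred front [ 0.6088869  -0.10584637  0.06      ]
redL [ 0.60830028 -0.07685646  0.065     ]
blackR [0.59602056 0.03081471 0.065     ]
blackL [0.59654387 0.05541369 0.065     ]
jawpad [ 0.61475472 -0.1303489   0.06      ]
line [ 0.60352602 -0.06372862  0.073     ]
fixpad [0.59645222 0.05731105 0.06      ]
tray [[0.64801483 0.42343145 0.013     ]
 [0.66516346 0.22932943 0.013     ]
 [0.57470451 0.21788036 0.013     ]
 [0.55791666 0.41603482 0.013     ]] [0.61144987 0.32166902 0.013     ]
5.04888854543136 0.1948580719175788
4.842594201722845 0.19886433061109243
```

```bash
cat >> h.py <<'E'
def delta(p,yaw,s=None):
    s=s or bot.observe()
    R0=R.from_euler('xyz',s["tool_rot"]); Rt=R.from_euler('xyz',[np.pi,0,np.radians(yaw)])
    t=R0.inv().apply(np.array(p)-s["position"]); w=(R0.inv()*Rt).as_rotvec(degrees=True)
    print("travel mm",np.round(t*1000,1),"twist",np.round(w,1),"| yaw now",np.round(np.degrees(s["tool_rot"]),1), np.round(s["position"],4))
E
python3 - <<'E'
from h import *
delta([.5,.25,.25],95); delta([.53,-.15,.22],95)
E
```

```text
travel mm [-400.4 -234.8  -38.9] twist [-0.   0.  67.3] | yaw now [-180.     0.   162.3] [0.1899 0.5953 0.211 ]
travel mm [-550.5 -606.7   -8.8] twist [-0.   0.  67.3] | yaw now [-180.     0.   162.3] [0.1899 0.5953 0.211 ]
```

Call:
apply_moves --commands '[{"travel":[-0.04,-0.024,-0.004],"twist":[0,0,7],"claw":0.085},{"travel":[-0.08,-0.047,-0.008],"twist":[0,0,15],"claw":0.04},{"travel":[-0.12,-0.07,-0.012],"twist":[0,0,22],"claw":0.0},{"travel":[-0.16,-0.094,-0.016],"twist":[0,0,30],"claw":0.0},{"travel":[-0.2,-0.117,-0.02],"twist":[0,0,37],"claw":0.0},{"travel":[-0.24,-0.141,-0.024],"twist":[0,0,45],"claw":0.0},{"travel":[-0.28,-0.164,-0.028],"twist":[0,0,52],"claw":0.0},{"travel":[-0.32,-0.188,-0.032],"twist":[0,0,60],"claw":0.0},{"travel":[-0.36,-0.211,-0.036],"twist":[0,0,67.3],"claw":0.0},{"travel":[-0.4,-0.235,-0.039],"twist":[0,0,67.3],"claw":0.0}]'

```text
clock: 1.3
position: [0.5006, 0.2487, 0.2506]
tool_rot: [3.141, -0.0, 1.654]
force: [-0.0, 1.0, 0.1]
grip_width: 0.0001
```

```bash
python3 - <<'E'
from h import *
delta([.53,-.15,.22],95)
E
```

```text
travel mm [-399.7   -3.7   30.5] twist [ 0.  -0.  -0.3] | yaw now [180.   -0.   94.7] [0.5006 0.2487 0.2506]
```

Call:
apply_moves --commands '[{"travel":[-0.045,0,0.003],"twist":[0,0,0],"claw":0.0},{"travel":[-0.09,0,0.007],"twist":[0,0,0],"claw":0.0},{"travel":[-0.135,-0.001,0.01],"twist":[0,0,0],"claw":0.0},{"travel":[-0.18,-0.001,0.013],"twist":[0,0,0],"claw":0.0},{"travel":[-0.225,-0.002,0.017],"twist":[0,0,-0.3],"claw":0.0},{"travel":[-0.27,-0.002,0.02],"twist":[0,0,-0.3],"claw":0.0},{"travel":[-0.315,-0.003,0.024],"twist":[0,0,-0.3],"claw":0.0},{"travel":[-0.36,-0.003,0.027],"twist":[0,0,-0.3],"claw":0.0},{"travel":[-0.4,-0.004,0.03],"twist":[0,0,-0.3],"claw":0.0},{"travel":[-0.4,-0.004,0.03],"twist":[0,0,-0.3],"claw":0.0}]'

```text
clock: 2.3
position: [0.5297, -0.1546, 0.2201]
tool_rot: [-3.141, 0.002, 1.657]
force: [-0.1, 0.5, 0.1]
grip_width: 0.0
```

```bash
python3 - <<'E'
from h import *
f=snap("wrist"); print(f["s"]["position"],f["s"]["tool_rot"],f["s"]["force"])
crop(f,0,0,512,384,1.5,"w1.png"); np.save("w1.npy",f,allow_pickle=True)
E
```

```text
[ 0.52967567 -0.15455302  0.22006648] [-3.14119850e+00  2.16610943e-03  1.65681777e+00] [-0.13474705  0.53986078  0.09906613]
```

View pics/w1.png

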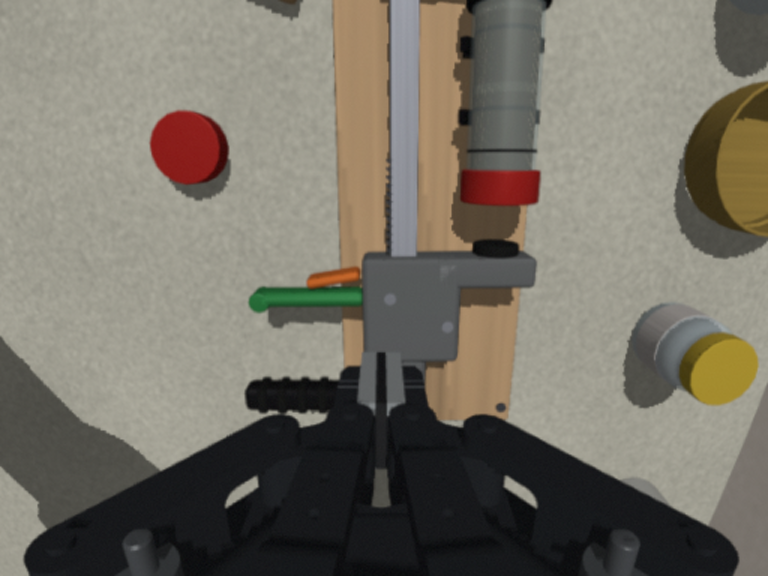

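The wrist picture (768 px wide) shows the trigger front edge at (270-360,289), the tab at (308-360,275), the red cap spanning rows 170-205, the depth line at row 151, and the jaw pad face at row 243.

```bash
python3 - <<'E'
from h import *
f=np.load("w1.npy",allow_pickle=True).item()
def P(u,v,z): return onz(f,(u/1.5,v/1.5),z)
c0=np.array([.5254,.0618]); a=np.radians(5.1); ex=np.array([np.cos(a),np.sin(a)]); ey=np.array([-np.sin(a),np.cos(a)])
for n,u,v,z in [("bar up L",389,100,.055),("bar up R",418,100,.055),("bar lo L",389,240,.055),("bar lo R",417,240,.055),
 ("trig front",345,289,.059),("trig front out",275,289,.059),("trig tip",249,300,.059),("tab tip front",309,277,.059),
 ("line",502,151,.073),("skirt",500,171,.077),("capface bottom",500,204,.06),("jawpadface",496,243,.055),("core L",473,100,.048),("core R",541,100,.048),("redL",462,185,.048),("redR",539,185,.048)]:
  p=P(u,v,z); d=p[:2]-c0; print(n,np.round(p,4),"clamp xy",np.round([d@ex,d@ey],4))
E
```

```text
bar up L [ 0.5259 -0.0385  0.055 ] clamp xy [-0.0084 -0.1   ]
bar up R [ 0.546  -0.0367  0.055 ] clamp xy [ 0.0118 -0.1   ]
bar lo L [ 0.5349 -0.1372  0.055 ] clamp xy [-0.0082 -0.199 ]
bar lo R [ 0.556  -0.1353  0.055 ] clamp xy [ 0.0129 -0.1991]
trig front [ 0.5045 -0.1774  0.059 ] clamp xy [-0.0421 -0.2363]
trig front out [ 0.4504 -0.182   0.059 ] clamp xy [-0.0964 -0.2362]
trig tip [ 0.4301 -0.1928  0.059 ] clamp xy [-0.1175 -0.2451]
tab tip front [ 0.4764 -0.1702  0.059 ] clamp xy [-0.0695 -0.2267]
line [ 0.6053 -0.0661  0.073 ] clamp xy [ 0.0682 -0.1345]
skirt [ 0.6049 -0.0793  0.077 ] clamp xy [ 0.0666 -0.1476]
capface bottom [ 0.6131 -0.1026  0.06  ] clamp xy [ 0.0728 -0.1715]
jawpadface [ 0.6162 -0.1323  0.055 ] clamp xy [ 0.0732 -0.2014]
core L [ 0.5858 -0.032   0.048 ] clamp xy [ 0.0518 -0.0988]
core R [ 0.6349 -0.0269  0.048 ] clamp xy [ 0.1012 -0.098 ]
redL [ 0.5857 -0.0922  0.048 ] clamp xy [ 0.0464 -0.1587]
redR [ 0.6439 -0.0866  0.048 ] clamp xy [ 0.1048 -0.1583]
```

```bash
cat >> h.py <<'E'
a=np.radians(5.1); ex=np.array([np.cos(a),np.sin(a)]); ey=np.array([-np.sin(a),np.cos(a)]); C0=np.array([.5254,.0618])+.002*ex
def W(x,y,z): return np.append(C0+x*ex+y*ey,z)
def CL(p): d=np.array(p)[:2]-C0; return np.round([d@ex*1000,d@ey*1000],1)
E
python3 - <<'E'
from h import *
delta(W(-.098,-.212,.10),95.1);delta(W(-.098,-.212,.033),95.1)
E
```

```text
travel mm [  1.  -81.6 120. ] twist [-0.  0. -0.] | yaw now [-180.     0.    95.1] [ 0.53   -0.1516  0.22  ]
travel mm [  1.1 -81.5 187. ] twist [-0.  0. -0.] | yaw now [-180.     0.    95.1] [ 0.53   -0.1516  0.22  ]
```

Call:
apply_moves --commands '[{"travel":[0,-0.03,0.03],"twist":[0,0,0],"claw":0.0},{"travel":[0.001,-0.06,0.07],"twist":[0,0,0],"claw":0.0},{"travel":[0.001,-0.082,0.105],"twist":[0,0,0],"claw":0.0},{"travel":[0.001,-0.082,0.14],"twist":[0,0,0],"claw":0.0},{"travel":[0.001,-0.082,0.165],"twist":[0,0,0],"claw":0.0},{"travel":[0.001,-0.082,0.182],"twist":[0,0,0],"claw":0.0},{"travel":[0.001,-0.082,0.187],"twist":[0,0,0],"claw":0.0},{"travel":[0.001,-0.082,0.187],"twist":[0,0,0],"claw":0.0}]'

```text
clock: 3.15
position: [0.4487, -0.1549, 0.0331]
tool_rot: [-3.141, -0.0, 1.664]
force: [0.7, -0.7, 0.4]
grip_width: 0.0004
```

```bash
python3 - <<'E'
from h import *
f=snap("wrist"); s=bot.observe(); print(CL(s["position"]),s["position"],s["force"])
crop(f,0,0,512,384,1.5,"w2.png")
E
```

```text
[ -97.3 -209.3] [ 0.4490728  -0.15510694  0.03367627] [-0.59981751 -0.28925629  0.69567506]
```

View pics/w2.png

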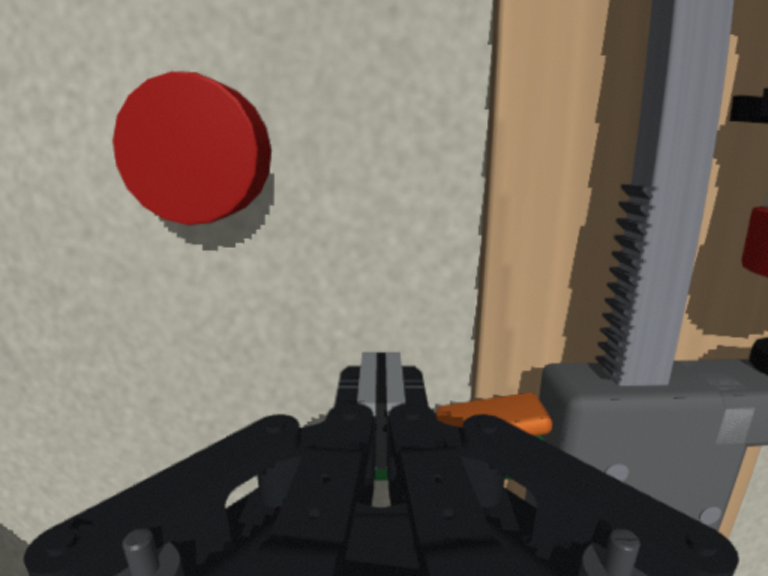

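The fingers are in front of the trigger and clear of the tab, whose tip is at (440,412). Now the first stroke.

Call:
apply_moves --commands '[{"travel":[-0.006,-0.003,0],"twist":[0,0,0],"claw":0.0},{"travel":[-0.012,-0.003,0],"twist":[0,0,0],"claw":0.0},{"travel":[-0.018,-0.003,0],"twist":[0,0,0],"claw":0.0},{"travel":[-0.024,-0.003,0],"twist":[0,0,0],"claw":0.0},{"travel":[-0.03,-0.003,0],"twist":[0,0,0],"claw":0.0},{"travel":[-0.036,-0.003,0],"twist":[0,0,0],"claw":0.0}]'

```text
clock: 3.8
position: [0.4484, -0.1915, 0.0331]
tool_rot: [-3.14, -0.001, 1.663]
force: [-5.2, 6.8, 3.0]
grip_width: 0.0004
```

Call:
apply_moves --commands '[{"travel":[-0.006,0,0],"twist":[0,0,0],"claw":0.0},{"travel":[-0.012,0,0],"twist":[0,0,0],"claw":0.0},{"travel":[-0.018,0,0],"twist":[0,0,0],"claw":0.0},{"travel":[-0.022,0,0],"twist":[0,0,0],"claw":0.0},{"travel":[-0.022,0,0],"twist":[0,0,0],"claw":0.0}]'

```text
clock: 4.3
position: [0.4512, -0.2134, 0.0331]
tool_rot: [-3.141, -0.001, 1.664]
force: [0.1, 6.1, 0.7]
grip_width: -0.0
```

```bash
python3 - <<'E'
from h import *
f=snap("wrist"); s=bot.observe(); print(CL(s["position"]),s["position"],s["force"])
crop(f,0,0,512,384,1.5,"w3.png")
f=snap("scene"); crop(f,150,180,300,295,5,"s2.png")
E
```

```text
[-100.4 -267.3] [ 0.45119451 -0.21320421  0.03308495] [0.26858512 4.89316869 0.48825909]
```

View pics/w3.png

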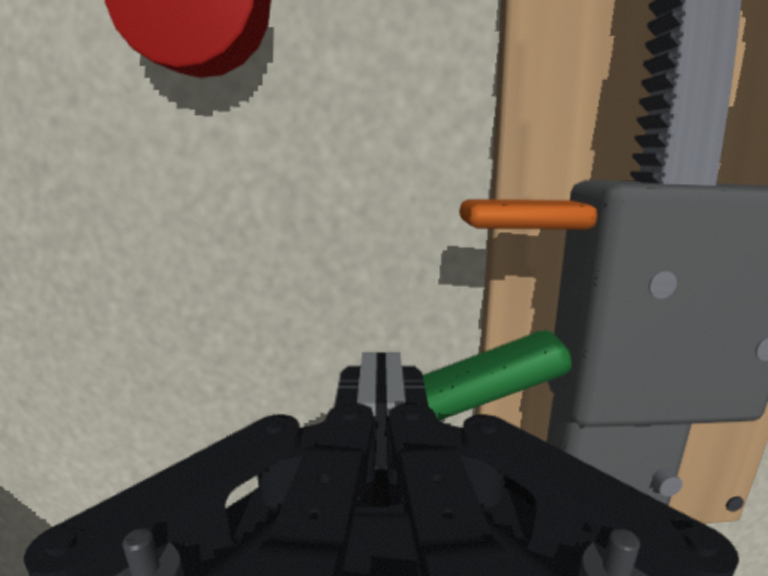

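View pics/s2.png

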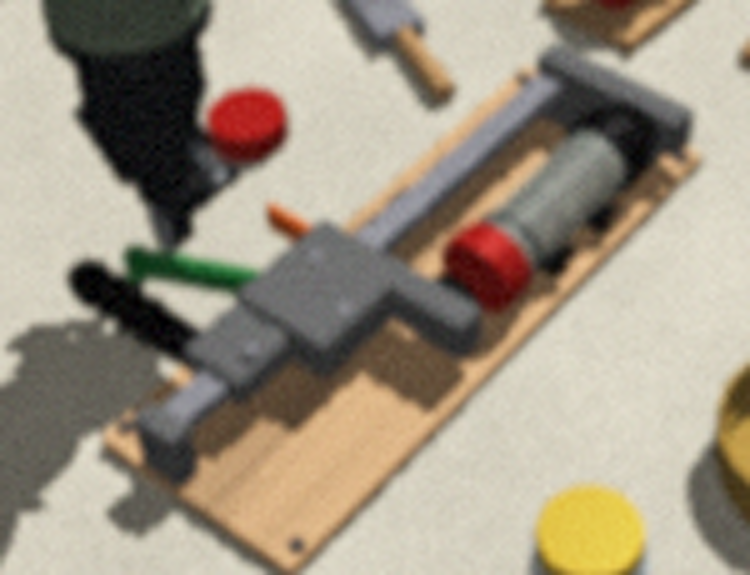

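The trigger has rotated about 0.33 rad (green bar at 425-570, 340-410) and the jaw is advancing. I'll finish the stroke.

Call:
apply_moves --commands '[{"travel":[-0.004,0,0],"twist":[0,0,0],"claw":0.0},{"travel":[-0.008,0,0],"twist":[0,0,0],"claw":0.0},{"travel":[-0.01,0,0],"twist":[0,0,0],"claw":0.0}]'

```text
clock: 4.7
position: [0.4518, -0.2196, 0.0328]
tool_rot: [-3.14, -0.006, 1.666]
force: [-0.4, 32.9, 8.5]
grip_width: 0.0002
```

```bash
python3 - <<'E'
from h import *
f=snap("wrist"); s=bot.observe(); print(CL(s["position"]),s["position"],s["force"])
crop(f,256,96,512,384,2,"w4.png")
E
```

```text
[-100.3 -273.5] [ 0.45183699 -0.2193617   0.0327671 ] [-0.26352141 30.07841274 10.09226956]
```

View pics/w4.png

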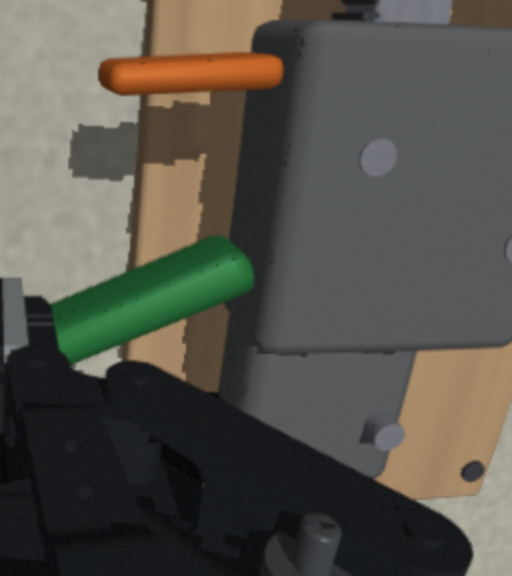

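Call:
apply_moves --commands '[{"travel":[0.02,0,0],"twist":[0,0,0],"claw":0.0},{"travel":[0.045,0,0],"twist":[0,0,0],"claw":0.0},{"travel":[0.065,0,0],"twist":[0,0,0],"claw":0.0},{"travel":[0.075,0,0],"twist":[0,0,0],"claw":0.0},{"travel":[0.075,0,0],"twist":[0,0,0],"claw":0.0},{"travel":[0.064,0,0],"twist":[0,0,0],"claw":0.0},{"travel":[0.055,0,0],"twist":[0,0,0],"claw":0.0},{"travel":[0.046,0,0],"twist":[0,0,0],"claw":0.0},{"travel":[0.037,0,0],"twist":[0,0,0],"claw":0.0},{"travel":[0.03,0,0],"twist":[0,0,0],"claw":0.0}]'

```text
clock: 5.75
position: [0.4487, -0.1943, 0.033]
tool_rot: [-3.14, -0.002, 1.662]
force: [0.5, 12.1, -0.0]
grip_width: -0.0001
```

Call:
apply_moves --commands '[{"travel":[-0.006,0,0],"twist":[0,0,0],"claw":0.0},{"travel":[-0.011,0,0],"twist":[0,0,0],"claw":0.0},{"travel":[-0.014,0,0],"twist":[0,0,0],"claw":0.0},{"travel":[-0.014,0,0],"twist":[0,0,0],"claw":0.0}]'

```text
clock: 6.15
position: [0.4502, -0.2065, 0.0329]
tool_rot: [-3.14, -0.003, 1.664]
force: [-0.7, 16.8, 4.4]
grip_width: 0.0001
```

```bash
python3 - <<'E'
from h import *
f=snap("wrist"); s=bot.observe(); print(CL(s["position"]),s["position"],s["force"])
crop(f,0,0,512,384,1.5,"w5.png")
f=snap("scene"); crop(f,150,180,300,295,5,"s3.png")
E
```

```text
[-100.7 -260.5] [ 0.450229   -0.20643179  0.0329343 ] [-1.09578093 16.56188077  4.20788302]
```

View pics/w5.png

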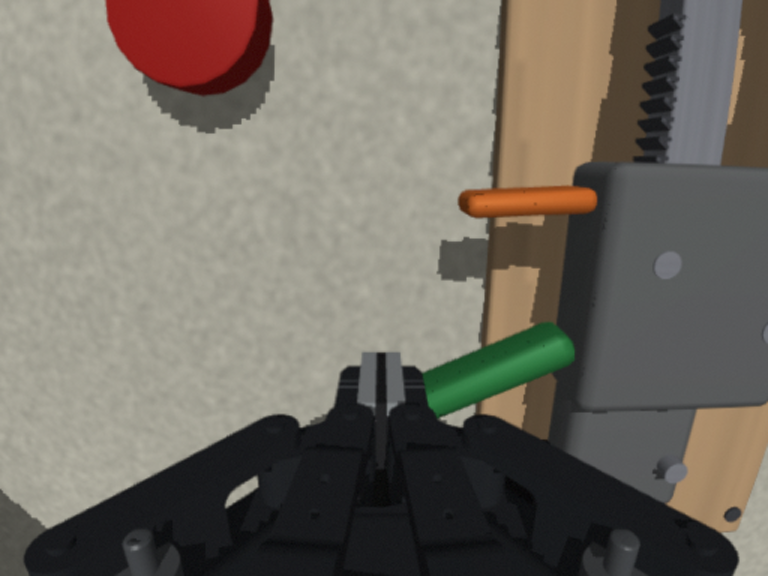

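View pics/s3.png

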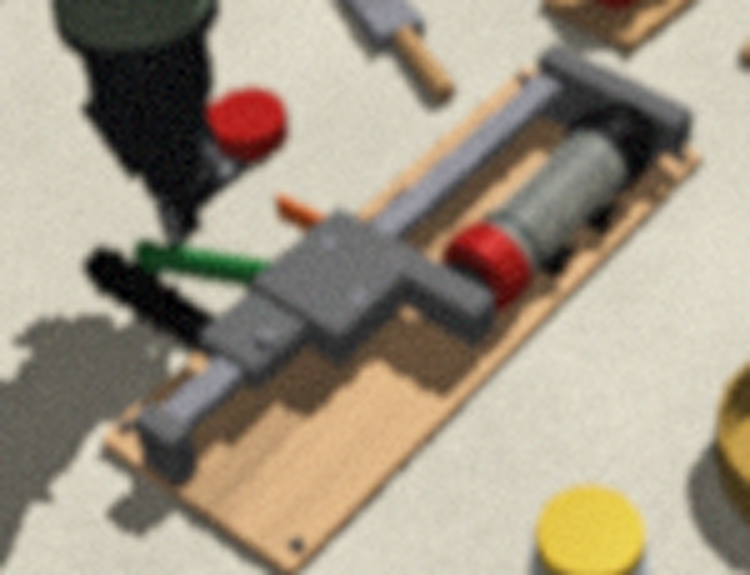

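Call:
apply_moves --commands '[{"travel":[0.02,0,0],"twist":[0,0,0],"claw":0.0},{"travel":[0.045,0,0],"twist":[0,0,0],"claw":0.0},{"travel":[0.062,0,0],"twist":[0,0,0],"claw":0.0},{"travel":[0.072,0,0],"twist":[0,0,0],"claw":0.0},{"travel":[0.072,0,0],"twist":[0,0,0],"claw":0.0},{"travel":[0.062,0,0],"twist":[0,0,0],"claw":0.0},{"travel":[0.053,0,0],"twist":[0,0,0],"claw":0.0},{"travel":[0.044,0,0],"twist":[0,0,0],"claw":0.0},{"travel":[0.036,0,0],"twist":[0,0,0],"claw":0.0},{"travel":[0.028,0,0],"twist":[0,0,0],"claw":0.0}]'

```text
clock: 7.25
position: [0.4472, -0.1799, 0.0329]
tool_rot: [-3.14, -0.002, 1.663]
force: [-0.8, 8.9, 0.1]
grip_width: 0.0
```

Call:
apply_moves --commands '[{"travel":[-0.006,0,0],"twist":[0,0,0],"claw":0.0},{"travel":[-0.011,0,0],"twist":[0,0,0],"claw":0.0},{"travel":[-0.0145,0,0],"twist":[0,0,0],"claw":0.0},{"travel":[-0.0145,0,0],"twist":[0,0,0],"claw":0.0}]'

```text
clock: 7.65
position: [0.4488, -0.1936, 0.033]
tool_rot: [-3.14, -0.002, 1.663]
force: [-2.0, 13.3, 4.5]
grip_width: -0.0002
```

```bash
python3 - <<'E'
from h import *
f=snap("wrist"); s=bot.observe(); print(CL(s["position"]),s["position"],s["force"])
crop(f,0,0,512,384,1.5,"w6.png")
f=snap("scene"); crop(f,220,190,290,250,10,"s4.png")
E
```

```text
[-101.  -247.5] [ 0.44879646 -0.19352666  0.03295769] [-1.30095702 13.1849494   3.44667271]
```

View pics/w6.png

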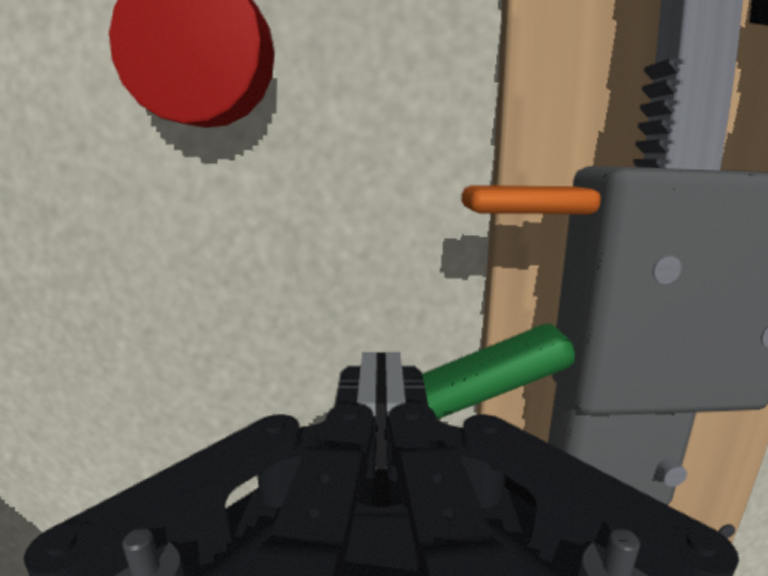

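View pics/s4.png

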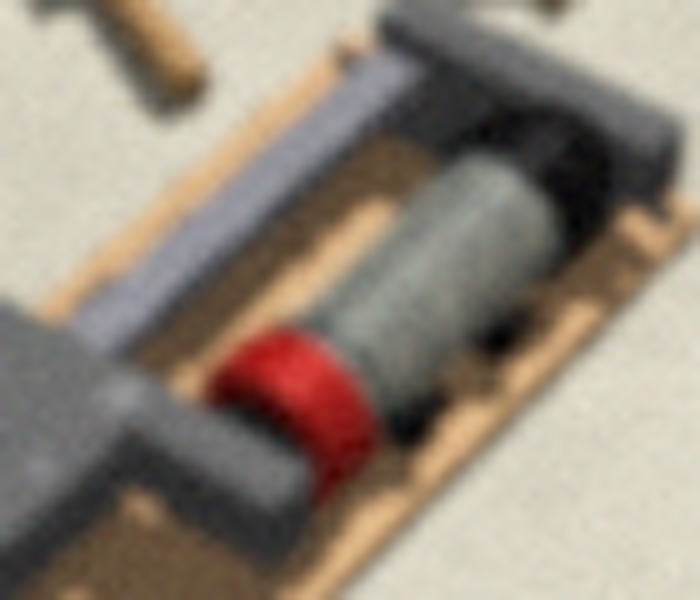

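Call:
apply_moves --commands '[{"travel":[0.02,0,0],"twist":[0,0,0],"claw":0.0},{"travel":[0.045,0,0],"twist":[0,0,0],"claw":0.0},{"travel":[0.062,0,0],"twist":[0,0,0],"claw":0.0},{"travel":[0.073,0,-0.01],"twist":[0,0,0],"claw":0.0},{"travel":[0.073,0,-0.05],"twist":[0,0,0],"claw":0.0},{"travel":[0.073,0.03,-0.09],"twist":[0,0,0],"claw":0.0},{"travel":[0.073,0.06,-0.13],"twist":[0,0,0],"claw":0.0},{"travel":[0.073,0.09,-0.15],"twist":[0,0,0],"claw":0.0},{"travel":[0.073,0.1,-0.16],"twist":[0,0,0],"claw":0.0},{"travel":[0.073,0.1,-0.16],"twist":[0,0,0],"claw":0.0}]'

```text
clock: 8.75
position: [0.5439, -0.1133, 0.1943]
tool_rot: [3.139, 0.001, 1.663]
force: [-1.4, 0.2, -0.8]
grip_width: 0.0001
```

```bash
python3 - <<'E'
from h import *
f=snap("wrist"); s=bot.observe(); print(CL(s["position"]),s["position"],s["force"])
crop(f,0,0,512,384,1.5,"w7.png"); np.save("w7.npy",f,allow_pickle=True)
E
```

```text
[  -0.8 -175.9] [ 0.54225544 -0.11327219  0.19317632] [-0.83372691 -0.03099433  0.12920827]
```

View pics/w7.png

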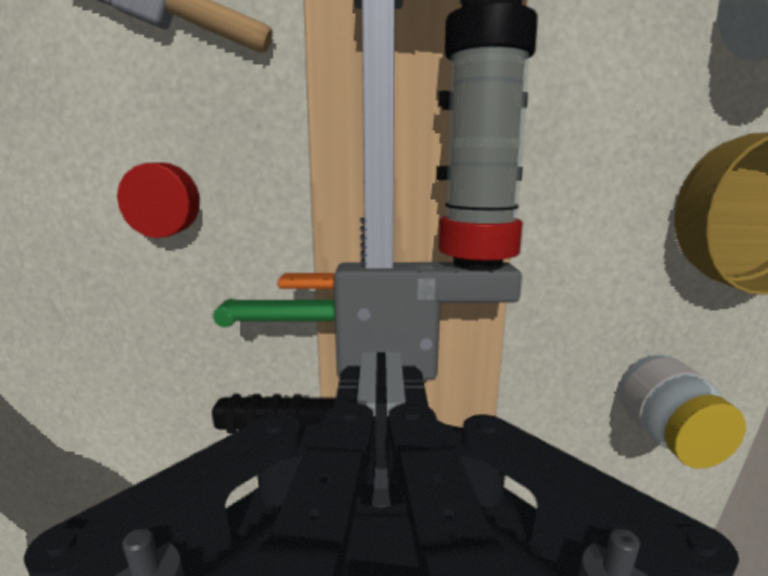

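The jaw pad now touches the cap. The depth line is at row 207 and the skirt edge at row 219.

```bash
python3 - <<'E'
from h import *
f=np.load("w7.npy",allow_pickle=True).item()
fr=f["frame"]
col=int(481/1.5)
for r in range(128,182): print(r,fr[r,col-3:col+4].mean(0).astype(int),end=' ; ')
def P(u,v,z): return onz(f,(u/1.5,v/1.5),z)
for n,u,v,z in [("line",481,207,.073),("skirt",481,219,.077),("capface",481,258,.06),("black in edge",489,47,.073),("padface",478,262,.055),("trig front",320,301,.059),("trig f",240,301,.059)]: p=P(u,v,z); print(n,CL(p))
E
```

```text
128 [ 99 104 101] ; 129 [ 99 104 100] ; 130 [ 99 104 100] ; 131 [ 99 104 100] ; 132 [ 99 104 100] ; 133 [ 99 104 100] ; 134 [ 99 104 101] ; 135 [ 99 104 101] ; 136 [ 99 104 101] ; 137 [95 99 96] ; 138 [52 54 52] ; 139 [34 33 33] ; 140 [74 77 74] ; 141 [ 96 101  97] ; 142 [ 99 104 100] ; 143 [ 99 104 100] ; 144 [ 99 104 100] ; 145 [ 99 104 100] ; 146 [ 99 104 100] ; 147 [ 98 103 100] ; 148 [ 87  91 103] ; 149 [ 39  42 121] ; 150 [ 42  45 156] ; 151 [ 29  32 141] ; 152 [ 26  29 137] ; 153 [ 26  29 137] ; 154 [ 27  29 137] ; 155 [ 26  29 137] ; 156 [ 26  29 137] ; 157 [ 27  29 137] ; 158 [ 26  29 137] ; 159 [ 26  30 137] ; 160 [ 25  28 137] ; 161 [ 25  28 137] ; 162 [ 26  29 137] ; 163 [ 26  28 137] ; 164 [ 26  28 136] ; 165 [ 26  28 136] ; 166 [ 25  28 136] ; 167 [ 27  29 136] ; 168 [ 26  28 136] ; 169 [ 25  28 135] ; 170 [ 25  27 135] ; 171 [ 25  28 133] ; 172 [ 21  23 116] ; 173 [13 14 60] ; 174 [ 9 10 18] ; 175 [10 11 11] ; 176 [12 13 13] ; 177 [18 19 19] ; 178 [20 21 21] ; 179 [25 25 25] ; 180 [51 50 49] ; 181 [86 85 84] ; line [  66.  -129.4]
skirt [  65.5 -136.6]
capface [  71.3 -165.8]
black in edge [ 65.3 -34.6]
padface [  70.6 -169.8]
trig front [ -41.7 -197.8]
trig f [ -99.5 -198. ]
```

Cap standoff is about 7 mm, and the core has taken up its play. I'll go back down for a partial stroke of about 8 mm of jaw travel.

Call:
apply_moves --commands '[{"travel":[0,-0.04,0.0],"twist":[0,0,0],"claw":0.0},{"travel":[0,-0.08,0.03],"twist":[0,0,0],"claw":0.0},{"travel":[0,-0.1,0.07],"twist":[0,0,0],"claw":0.0},{"travel":[0,-0.1,0.11],"twist":[0,0,0],"claw":0.0},{"travel":[0,-0.1,0.14],"twist":[0,0,0],"claw":0.0},{"travel":[0,-0.1,0.157],"twist":[0,0,0],"claw":0.0},{"travel":[-0.005,-0.1,0.16],"twist":[0,0,0],"claw":0.0},{"travel":[-0.015,-0.1,0.16],"twist":[0,0,0],"claw":0.0},{"travel":[-0.024,-0.1,0.16],"twist":[0,0,0],"claw":0.0},{"travel":[-0.033,-0.1,0.16],"twist":[0,0,0],"claw":0.0}]'

```text
clock: 9.8
position: [0.4454, -0.1551, 0.0339]
tool_rot: [3.141, -0.0, 1.663]
force: [-5.4, 7.6, 1.3]
grip_width: 0.0001
```

Call:
apply_moves --commands '[{"travel":[-0.007,0,0],"twist":[0,0,0],"claw":0.0},{"travel":[-0.012,0,0],"twist":[0,0,0],"claw":0.0},{"travel":[-0.0155,0,0],"twist":[0,0,0],"claw":0.0},{"travel":[-0.0155,0,0],"twist":[0,0,0],"claw":0.0}]'

```text
clock: 10.2
position: [0.4465, -0.1691, 0.0337]
tool_rot: [-3.141, -0.002, 1.664]
force: [-4.4, 10.4, 3.6]
grip_width: 0.0003
```

```bash
python3 - <<'E'
from h import *
f=snap("wrist"); s=bot.observe(); print(CL(s["position"]),s["position"],s["force"])
crop(f,0,0,512,384,1.5,"w8.png")
f=snap("scene"); crop(f,220,190,290,250,10,"s5.png")
f=snap("top"); crop(f,225,150,385,250,5,"t5.png")
E
```

```text
[-101.1 -222.8] [ 0.44651871 -0.16891848  0.03370295] [-4.21065004 10.27308158  3.09932434]
```

View pics/w8.png

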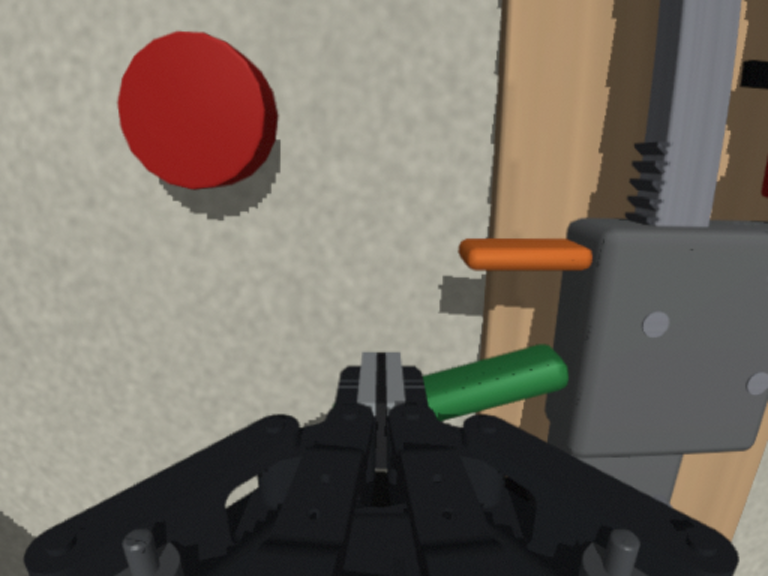

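View pics/s5.png

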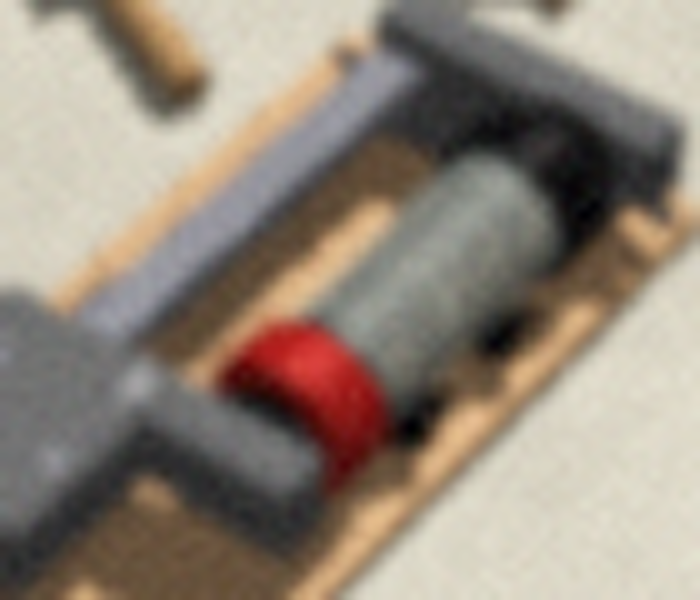

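View pics/t5.png

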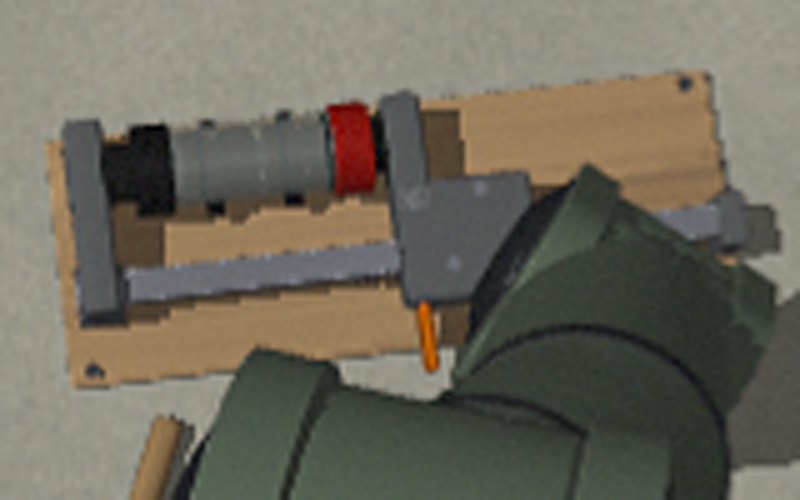

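The top view, unobstructed at the cap, shows the skirt at column 331 and the line near 326, so it is nearly home. I'll lift for an accurate look.

Call:
apply_moves --commands '[{"travel":[0.02,0,0],"twist":[0,0,0],"claw":0.0},{"travel":[0.04,0,0],"twist":[0,0,0],"claw":0.0},{"travel":[0.057,0,0],"twist":[0,0,0],"claw":0.0},{"travel":[0.057,0,-0.02],"twist":[0,0,0],"claw":0.0},{"travel":[0.057,0.01,-0.05],"twist":[0,0,0],"claw":0.0},{"travel":[0.057,0.04,-0.09],"twist":[0,0,0],"claw":0.0},{"travel":[0.057,0.075,-0.12],"twist":[0,0,0],"claw":0.0},{"travel":[0.057,0.1,-0.14],"twist":[0,0,0],"claw":0.0},{"travel":[0.057,0.1,-0.14],"twist":[0,0,0],"claw":0.0},{"travel":[0.057,0.1,-0.14],"twist":[0,0,0],"claw":0.0}]'

```text
clock: 11.35
position: [0.5416, -0.1043, 0.1739]
tool_rot: [3.14, 0.0, 1.663]
force: [0.2, -0.1, -0.6]
grip_width: -0.0002
```

```bash
cat > look.py <<'E'
from h import *
import sys
f=snap("wrist"); s=bot.observe(); print(CL(s["position"]),s["position"],s["force"])
n=sys.argv[1]; crop(f,250,0,450,200,4,n+".png"); np.save(n+".npy",f,allow_pickle=True)
E
python3 look.py w9
```

```text
[  -1.5 -166.8] [ 0.54077511 -0.10430932  0.1733034 ] [-0.39118111  0.13179576 -0.16089263]
```

View pics/w9.png

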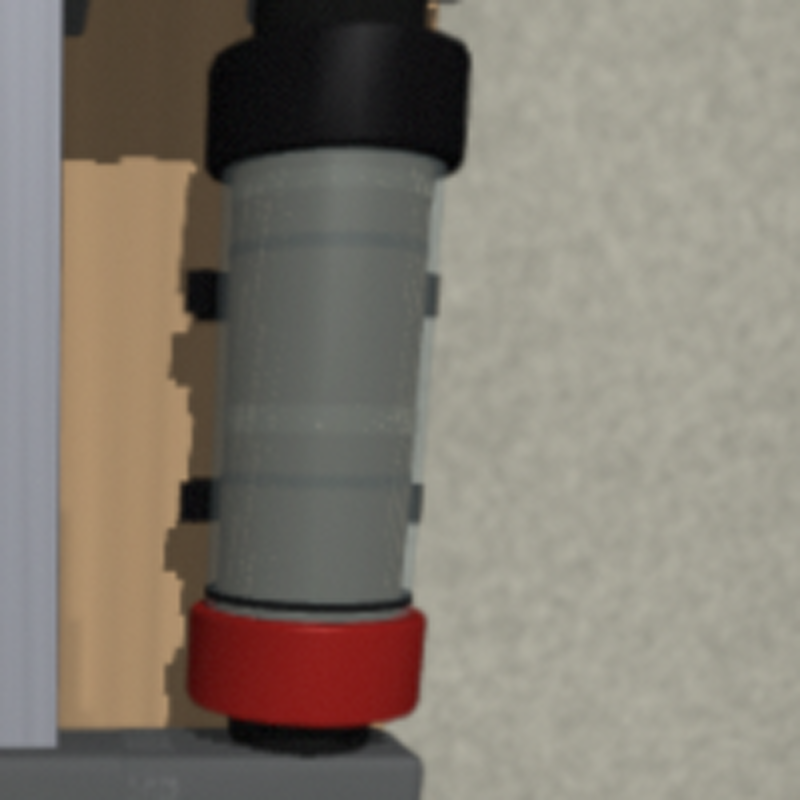

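```bash
python3 - <<'E'
from h import *
f=np.load("w9.npy",allow_pickle=True).item()
fr=f["frame"]
u=325
for r in range(145,160): print(r,fr[r,u-2:u+3].mean(0).astype(int),end=' ; ')
def P(u,v,z): return onz(f,(u,v),z)
for n,u,v,z in [("line center",325,151.4,.073),("skirt",325,154,.077),("blackedge",333,38,.077),("trig front",.0,0,.059)]: p=P(u,v,z); print(n,CL(p))
g=f["frame"][150:260,130:240]; m=(g[:,:,1]>90)&(g[:,:,2]<60)&(g[:,:,0]<80); ys,xs=np.nonzero(m); 
for c in range(20,80,10):
  q=ys[xs==c]; print(c+130, q.min()+150 if len(q) else None, CL(P(c+130,q.min()+149.5,.059)) if len(q) else "")
E
```

```text
145 [ 97 102  98] ; 146 [ 97 102  98] ; 147 [ 97 102  98] ; 148 [ 98 102  99] ; 149 [ 95 100  96] ; 150 [75 76 73] ; 151 [31 31 30] ; 152 [37 38 37] ; 153 [88 92 89] ; 154 [ 93  98 100] ; 155 [ 65  68 114] ; 156 [ 34  37 132] ; 157 [ 36  40 150] ; 158 [ 27  30 136] ; 159 [ 25  27 134] ; line center [  64.3 -130.1]
skirt [  63.5 -131.8]
blackedge [ 64.1 -36. ]
trig front [-231.     8.3]
150 213 [-105.9 -194.9]
160 213 [ -95.6 -194.8]
170 213 [ -85.2 -194.8]
180 213 [ -75.  -194.7]
190 213 [ -64.7 -194.7]
200 214 [ -54.6 -195.7]
```

```bash
python3 - <<'E'
from h import *
for n in ["w1","w7","w9"]:
  f=np.load(n+".npy",allow_pickle=True).item(); fr=f["frame"].astype(int)
  m=(fr[:,:,1]>75)&(fr[:,:,2]<60)&(fr[:,:,0]<85); 
  m2=(fr[:,:,2]>180)&(fr[:,:,1]>60)&(fr[:,:,1]<130)&(fr[:,:,0]<70)
  for nm,mm,cs in [("trig",m,(185,195,205)),("tab",m2,(208,214,220))]:
    ys,xs=np.nonzero(mm)
    if n=="w9": cs=[c-35 for c in cs] if nm=="trig" else [c-20 for c in cs]
    if n=="w7" : cs=[c-10 for c in cs]
    for c in cs:
      q=ys[(xs==c)]; 
      if len(q): print(n,nm,c,q.min(),q.max(),CL(onz(f,(c,q.min()-.5),.059)))
E
```

```text
w1 trig 185 192 203 [ -96.3 -234.8]
w1 trig 195 192 203 [ -84.7 -234.8]
w1 trig 205 193 202 [ -73.1 -236.1]
w1 tab 208 187 188 [ -69.3 -228.9]
w1 tab 214 186 187 [ -62.3 -227.7]
w1 tab 220 185 186 [ -55.3 -226.5]
w7 trig 175 200 212 [ -83.1 -196.6]
w7 trig 185 200 212 [ -72.2 -196.6]
w7 trig 195 200 212 [ -61.4 -196.6]
w7 tab 198 187 189 [ -57.4 -182.1]
w7 tab 204 187 189 [ -51.  -182.1]
w7 tab 210 187 189 [ -44.7 -182.1]
w9 trig 150 208 225 [-105.4 -189.5]
w9 trig 160 209 222 [ -95.2 -190.5]
w9 trig 170 209 222 [ -84.9 -190.4]
w9 tab 188 195 197 [ -65.6 -175.6]
w9 tab 194 195 197 [ -59.6 -175.6]
w9 tab 200 195 197 [ -53.6 -175.5]
```

The ratchet advanced exactly one tooth (6 mm), and about 2 mm of standoff remains. Next is a small stroke.

Call:
apply_moves --commands '[{"travel":[0,-0.04,0.0],"twist":[0,0,0],"claw":0.0},{"travel":[0,-0.08,0.03],"twist":[0,0,0],"claw":0.0},{"travel":[0,-0.1,0.07],"twist":[0,0,0],"claw":0.0},{"travel":[0,-0.1,0.105],"twist":[0,0,0],"claw":0.0},{"travel":[0,-0.1,0.13],"twist":[0,0,0],"claw":0.0},{"travel":[0,-0.1,0.14],"twist":[0,0,0],"claw":0.0},{"travel":[-0.01,-0.1,0.14],"twist":[0,0,0],"claw":0.0},{"travel":[-0.018,-0.1,0.14],"twist":[0,0,0],"claw":0.0},{"travel":[-0.025,-0.1,0.14],"twist":[0,0,0],"claw":0.0},{"travel":[-0.031,-0.1,0.14],"twist":[0,0,0],"claw":0.0}]'

```text
clock: 12.4
position: [0.4449, -0.1446, 0.034]
tool_rot: [3.141, 0.0, 1.663]
force: [-2.7, 2.1, -0.8]
grip_width: 0.0003
```

Call:
apply_moves --commands '[{"travel":[-0.004,0,0],"twist":[0,0,0],"claw":0.0},{"travel":[-0.0075,0,0],"twist":[0,0,0],"claw":0.0},{"travel":[-0.0075,0,0],"twist":[0,0,0],"claw":0.0},{"travel":[-0.0075,0,0],"twist":[0,0,0],"claw":0.0}]'

```text
clock: 12.8
position: [0.4452, -0.1503, 0.0334]
tool_rot: [-3.141, -0.002, 1.664]
force: [-2.6, 8.5, 5.1]
grip_width: 0.0001
```

```bash
python3 - <<'E'
from h import *
f=snap("wrist"); s=bot.observe(); print(CL(s["position"]),s["position"],s["force"])
crop(f,256,96,512,384,2,"w10.png")
f=snap("top"); crop(f,240,160,320,210,10,"t6.png")
E
```

```text
[-100.8 -204.1] [ 0.44514468 -0.15023685  0.03340983] [-2.83554211  8.89993418  4.71109848]
```

View pics/w10.png

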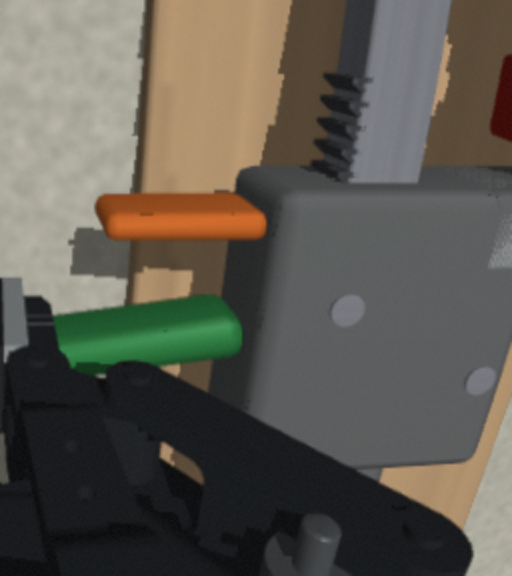

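View pics/t6.png

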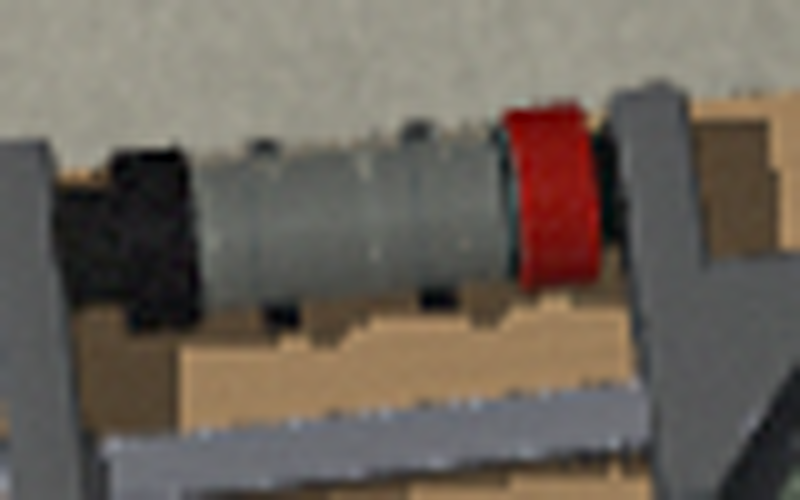

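Call:
apply_moves --commands '[{"travel":[-0.003,0,0],"twist":[0,0,0],"claw":0.0},{"travel":[-0.006,0,0],"twist":[0,0,0],"claw":0.0},{"travel":[-0.008,0,0],"twist":[0,0,0],"claw":0.0},{"travel":[-0.008,0,0],"twist":[0,0,0],"claw":0.0}]'

```text
clock: 13.3
position: [0.4456, -0.1577, 0.0334]
tool_rot: [-3.14, -0.002, 1.665]
force: [-4.3, 12.7, 5.8]
grip_width: 0.0
```

```bash
python3 - <<'E'
from h import *
s=bot.observe(); print(CL(s["position"]),s["position"],s["force"])
f=snap("top"); crop(f,240,160,320,210,10,"t7.png")
E
```

```text
[-101.  -211.6] [ 0.44562898 -0.15772007  0.03335947] [-4.30872184 12.71313604  5.76918187]
```

View pics/t7.png

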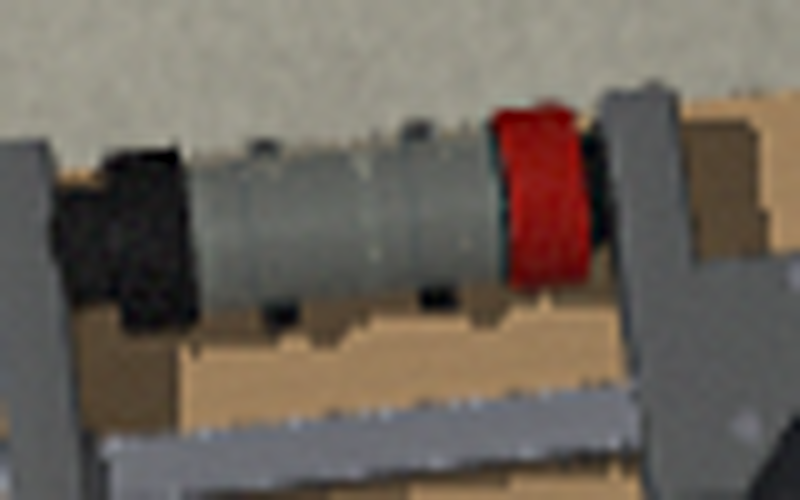

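Now the core itself has shifted about 2 mm against the soft pad. I'll lift and measure.

Call:
apply_moves --commands '[{"travel":[0.02,0,0],"twist":[0,0,0],"claw":0.0},{"travel":[0.04,0,0],"twist":[0,0,0],"claw":0.0},{"travel":[0.05,0,0],"twist":[0,0,0],"claw":0.0},{"travel":[0.05,0,-0.03],"twist":[0,0,0],"claw":0.0},{"travel":[0.05,0.02,-0.07],"twist":[0,0,0],"claw":0.0},{"travel":[0.05,0.06,-0.1],"twist":[0,0,0],"claw":0.0},{"travel":[0.05,0.1,-0.12],"twist":[0,0,0],"claw":0.0},{"travel":[0.05,0.12,-0.12],"twist":[0,0,0],"claw":0.0},{"travel":[0.05,0.12,-0.12],"twist":[0,0,0],"claw":0.0},{"travel":[0.05,0.12,-0.12],"twist":[0,0,0],"claw":0.0}]'

```text
clock: 14.35
position: [0.5607, -0.0988, 0.153]
tool_rot: [-3.141, 0.0, 1.663]
force: [-0.5, -0.5, 0.2]
grip_width: 0.0001
```

```bash
python3 look.py w11; python3 - <<'E'
from h import *
for n in ["w9","w11"]:
  f=np.load(n+".npy",allow_pickle=True).item(); fr=f["frame"].astype(int)
  for P in [W(.067,-.13,.073)]:
    u=int(proj(f,P)[0])
    # columns profile
    seg=fr[100:230,u-2:u+3].mean(1); 
    i=np.nonzero((seg[:,2]-seg[:,1]>40))[0][0]; 
    # subpixel red threshold
    d=seg[:,2]-seg[:,1]; full=d[i+4]; 
    k=np.nonzero(d>full/2)[0][0]; sub=100+k-(d[k]-full/2)/(d[k]-d[k-1])
    dk=seg[i-15:i].sum(1); w=np.clip(np.median(dk[:8])-dk-15,0,None); lc=100+(i-15)+(w*np.arange(15)).sum()/w.sum()
    print(n,u,"skirt",sub,CL(onz(f,(u,sub),.077)),"line",lc,CL(onz(f,(u,lc),.073)))
E
```

```text
[  18.4 -163.1] [ 0.56020409 -0.09887009  0.15302534] [-0.11990212 -0.92611984  0.29485528]
w9 327 skirt 155.24329501915707 [  65.4 -132.9] line 151.47300312360554 [  66.2 -130.1]
w11 310 skirt 161.4422310756972 [  65.6 -131.1] line 159.89362490733876 [  66.3 -130.5]
```

View pics/w11.png

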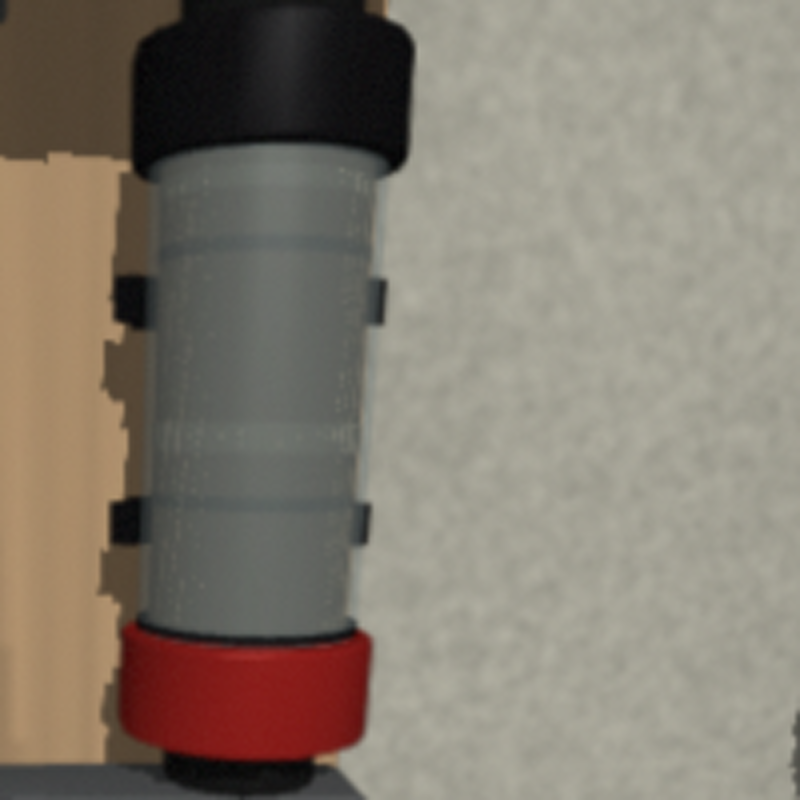

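```bash
python3 - <<'E'
from h import *
for n,u0 in [("w9",327),("w11",310)]:
  f=np.load(n+".npy",allow_pickle=True).item(); fr=f["frame"].astype(int)
  v=fr[25:50,u0-1+7:u0+2+7].mean(1).sum(1); print(n,np.round(v).astype(int))
  d=np.diff(v); k=np.argmax(d); e=25+k+.5; print(e,CL(onz(f,(u0+7,e),.077)),CL(onz(f,(u0+7,e),.076)))
E
```

```text
w9 [ 97  95  91  91  86  84  85  79  80  69  50 101 248 322 337 337 349 353
 354 358 353 346 338 333 335]
36.5 [ 64.9 -34.9] [ 65.1 -34.7]
w11 [100  95  94  92  92  89  87  80  59  40 114 281 333 337 339 342 352 352
 351 352 349 339 334 333 332]
35.5 [ 66.  -35.2] [ 66.2 -35. ]
```

The skirt is now at the line, within 0.6 mm. A slightly deeper squeeze (about 2 mm more jaw travel) will seat it and confirm.

Call:
apply_moves --commands '[{"travel":[0,-0.05,0.0],"twist":[0,0,0],"claw":0.0},{"travel":[0,-0.1,0.02],"twist":[0,0,0],"claw":0.0},{"travel":[0,-0.12,0.06],"twist":[0,0,0],"claw":0.0},{"travel":[0,-0.12,0.1],"twist":[0,0,0],"claw":0.0},{"travel":[-0.005,-0.12,0.12],"twist":[0,0,0],"claw":0.0},{"travel":[-0.017,-0.12,0.12],"twist":[0,0,0],"claw":0.0},{"travel":[-0.025,-0.12,0.12],"twist":[0,0,0],"claw":0.0},{"travel":[-0.033,-0.12,0.12],"twist":[0,0,0],"claw":0.0},{"travel":[-0.041,-0.12,0.12],"twist":[0,0,0],"claw":0.0},{"travel":[-0.047,-0.12,0.12],"twist":[0,0,0],"claw":0.0}]'

```text
clock: 15.4
position: [0.4452, -0.1557, 0.0339]
tool_rot: [-3.141, -0.002, 1.664]
force: [-5.8, 15.2, 5.6]
grip_width: 0.0002
```

Call:
apply_moves --commands '[{"travel":[-0.004,0,0],"twist":[0,0,0],"claw":0.0},{"travel":[-0.008,0,0],"twist":[0,0,0],"claw":0.0},{"travel":[-0.009,0,0],"twist":[0,0,0],"claw":0.0},{"travel":[-0.009,0,0],"twist":[0,0,0],"claw":0.0}]'

```text
clock: 15.8
position: [0.4462, -0.1632, 0.0339]
tool_rot: [-3.141, -0.003, 1.665]
force: [-4.4, 16.7, 6.3]
grip_width: -0.0001
```

```bash
python3 - <<'E'
from h import *
s=bot.observe(); print(CL(s["position"]),s["position"],s["force"])
f=snap("top"); crop(f,240,160,320,210,10,"t8.png")
E
```

```text
[-100.9 -217.1] [ 0.44617502 -0.16324105  0.03385903] [-4.41366788 16.67921739  6.29309051]
```

View pics/t8.png

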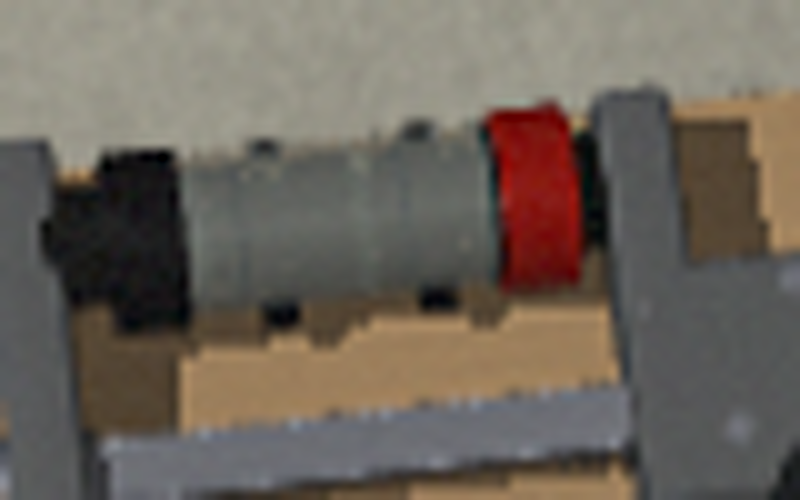

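The core moved another ~2.5 mm into the soft pad with the cap not yielding, so the cap is home. I'll lift, verify and locate the tab.

Call:
apply_moves --commands '[{"travel":[0.02,0,0],"twist":[0,0,0],"claw":0.0},{"travel":[0.04,0,0],"twist":[0,0,0],"claw":0.0},{"travel":[0.06,0,0],"twist":[0,0,0],"claw":0.0},{"travel":[0.065,0,-0.03],"twist":[0,0,0],"claw":0.0},{"travel":[0.065,0.02,-0.07],"twist":[0,0,0],"claw":0.0},{"travel":[0.065,0.06,-0.1],"twist":[0,0,0],"claw":0.0},{"travel":[0.065,0.1,-0.12],"twist":[0,0,0],"claw":0.0},{"travel":[0.065,0.12,-0.12],"twist":[0,0,0],"claw":0.0},{"travel":[0.065,0.12,-0.12],"twist":[0,0,0],"claw":0.0},{"travel":[0.065,0.12,-0.12],"twist":[0,0,0],"claw":0.0}]'

```text
clock: 16.85
position: [0.56, -0.0899, 0.1537]
tool_rot: [3.141, 0.0, 1.663]
force: [-0.2, 0.2, 0.5]
grip_width: 0.0001
```

```bash
python3 look.py w12; python3 - <<'E'
from h import *
f=np.load("w12.npy",allow_pickle=True).item(); crop(f,0,0,512,384,1.5,"w12b.png")
fr=f["frame"].astype(int); P=W(.067,-.13,.073); u=int(proj(f,P)[0])
seg=fr[100:230,u-2:u+3].mean(1); d=seg[:,2]-seg[:,1]; i=np.nonzero(d>40)[0][0]; full=d[i+4]
k=np.nonzero(d>full/2)[0][0]; sub=100+k-(d[k]-full/2)/(d[k]-d[k-1])
dk=seg[i-15:i].sum(1); w=np.clip(np.median(dk[:8])-dk-15,0,None); lc=100+(i-15)+(w*np.arange(15)).sum()/w.sum()
print(u,"skirt",sub,CL(onz(f,(u,sub),.077)),"line",lc,CL(onz(f,(u,lc),.073)))
m2=(fr[:,:,2]>180)&(fr[:,:,1]>60)&(fr[:,:,1]<130)&(fr[:,:,0]<70)
ys,xs=np.nonzero(m2)
for c in sorted(set(xs))[::6]:
  q=ys[xs==c]; print(c,q.min(),CL(onz(f,(c,q.min()-.5),.059)))
E
```

```text
[  18.5 -154.1] [ 0.55951187 -0.08991683  0.1535663 ] [-0.83664088  0.17092249 -0.34069522]
309 skirt 168.41324200913243 [  65.4 -128.1] line 166.98140255714839 [  66.1 -127.7]
159 210 [ -69.8 -171.6]
165 209 [ -64.  -170.5]
171 209 [ -58.3 -170.5]
177 209 [ -52.6 -170.5]
183 209 [ -46.9 -170.4]
189 209 [ -41.3 -170.4]
195 208 [ -35.6 -169.4]
```

View pics/w12.png

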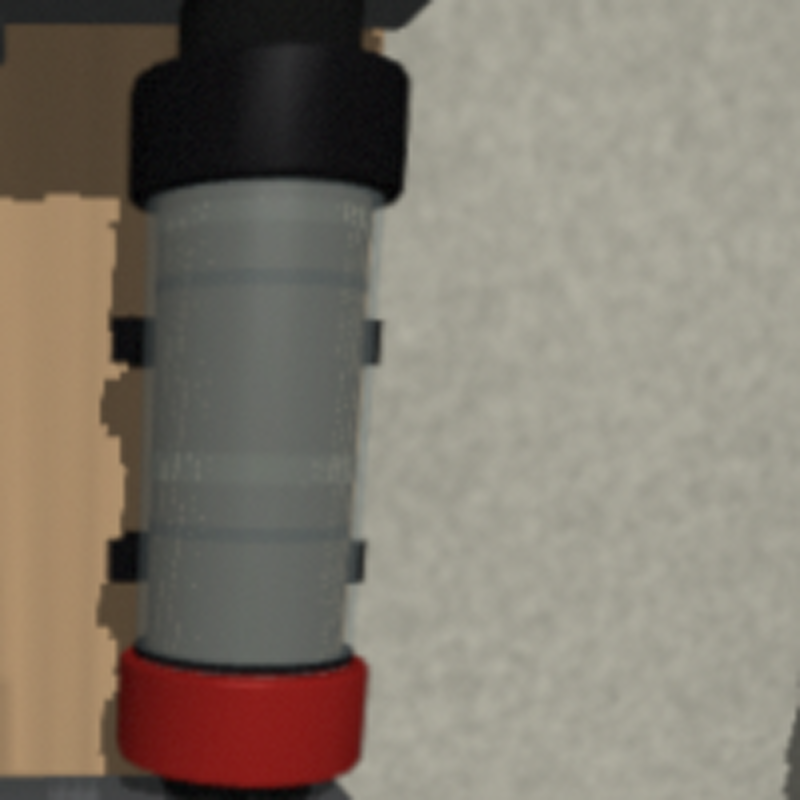

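View pics/w12b.png

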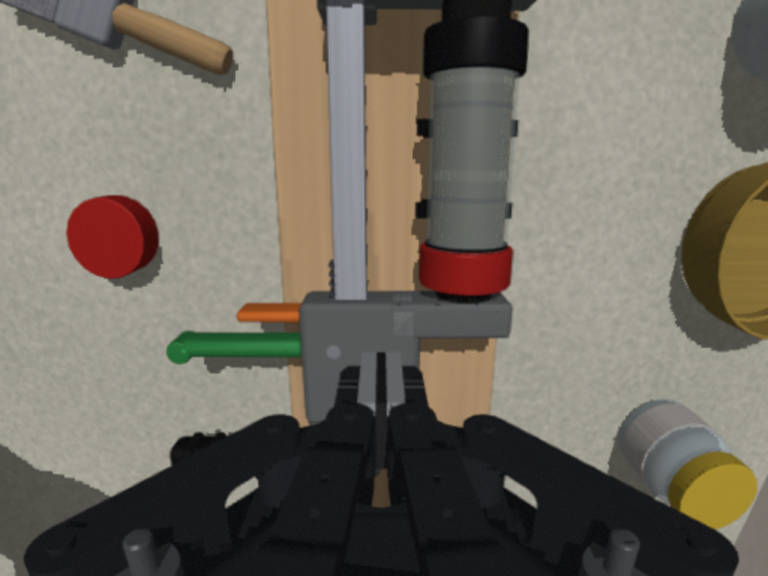

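The skirt-to-line offset is unchanged at 0.4 mm, so the cap is confirmed home. The tab face is at clamp y of about -170 mm (picture 240-300, 312). Now the release.

Call:
apply_moves --commands '[{"travel":[0.005,-0.04,0.0],"twist":[0,0,0],"claw":0.0},{"travel":[0.005,-0.0785,0.02],"twist":[0,0,0],"claw":0.0},{"travel":[0.005,-0.0785,0.05],"twist":[0,0,0],"claw":0.0},{"travel":[0.005,-0.0785,0.08],"twist":[0,0,0],"claw":0.0},{"travel":[0.005,-0.0785,0.105],"twist":[0,0,0],"claw":0.0},{"travel":[0.005,-0.0785,0.12],"twist":[0,0,0],"claw":0.0},{"travel":[0.005,-0.0785,0.12],"twist":[0,0,0],"claw":0.0}]'

```text
clock: 17.6
position: [0.4798, -0.092, 0.0321]
tool_rot: [-3.139, -0.0, 1.663]
force: [-0.7, 0.4, 0.3]
grip_width: -0.0004
```

Call:
apply_moves --commands '[{"travel":[-0.006,0,0],"twist":[0,0,0],"claw":0.0},{"travel":[-0.012,0,0],"twist":[0,0,0],"claw":0.0},{"travel":[-0.018,0,0],"twist":[0,0,0],"claw":0.0},{"travel":[-0.024,0,0],"twist":[0,0,0],"claw":0.0},{"travel":[-0.03,0,0],"twist":[0,0,0],"claw":0.0}]'

```text
clock: 18.1
position: [0.4841, -0.1215, 0.0338]
tool_rot: [-3.142, -0.001, 1.664]
force: [-0.9, 2.2, 0.6]
grip_width: 0.0002
```

```bash
python3 - <<'E'
from h import *
f=snap("wrist"); s=bot.observe(); print(CL(s["position"]),s["position"],s["force"])
crop(f,0,0,512,384,1.5,"w13.png")
E
```

```text
[ -59.2 -180.3] [ 0.48441974 -0.12290135  0.03390951] [-3.49480296  0.13194111  1.0998201 ]
```

View pics/w13.png

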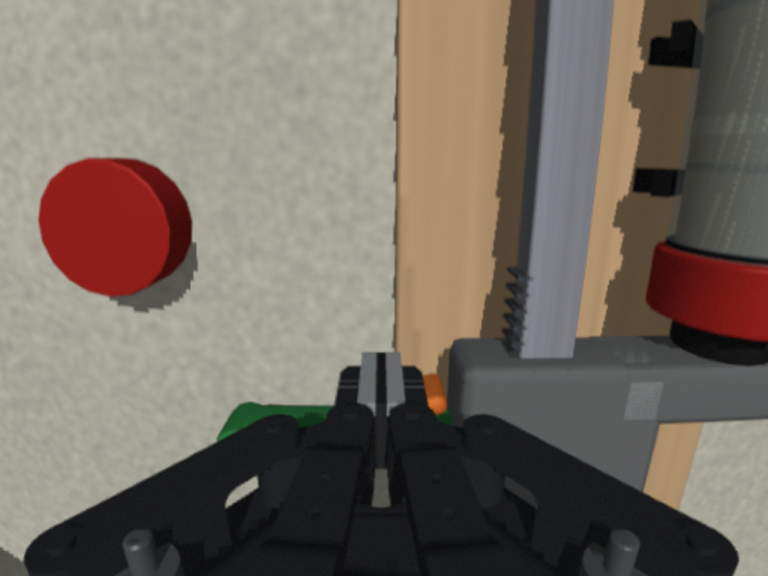

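The fingers are on the tab (orange at 435,390), which is tilted. I'll carry on and draw the jaw back.

Call:
apply_moves --commands '[{"travel":[-0.006,0,0],"twist":[0,0,0],"claw":0.0},{"travel":[-0.012,0,0],"twist":[0,0,0],"claw":0.0},{"travel":[-0.018,0,0],"twist":[0,0,0],"claw":0.0},{"travel":[-0.024,0,0],"twist":[0,0,0],"claw":0.0},{"travel":[-0.03,0,0],"twist":[0,0,0],"claw":0.0},{"travel":[-0.035,0,0],"twist":[0,0,0],"claw":0.0},{"travel":[-0.04,0,0],"twist":[0,0,0],"claw":0.0},{"travel":[-0.04,0,0],"twist":[0,0,0],"claw":0.0}]'

```text
clock: 18.95
position: [0.4883, -0.1623, 0.0335]
tool_rot: [3.141, 0.001, 1.663]
force: [0.5, 1.4, -0.9]
grip_width: 0.0004
```

```bash
python3 - <<'E'
from h import *
f=snap("wrist"); s=bot.observe(); print(CL(s["position"]),s["position"],s["force"])
crop(f,0,0,512,384,1.5,"w14.png")
E
```

```text
[ -58.8 -219.7] [ 0.48837101 -0.16210742  0.03345974] [-0.11277305  0.8547202   0.21449368]
```

View pics/w14.png

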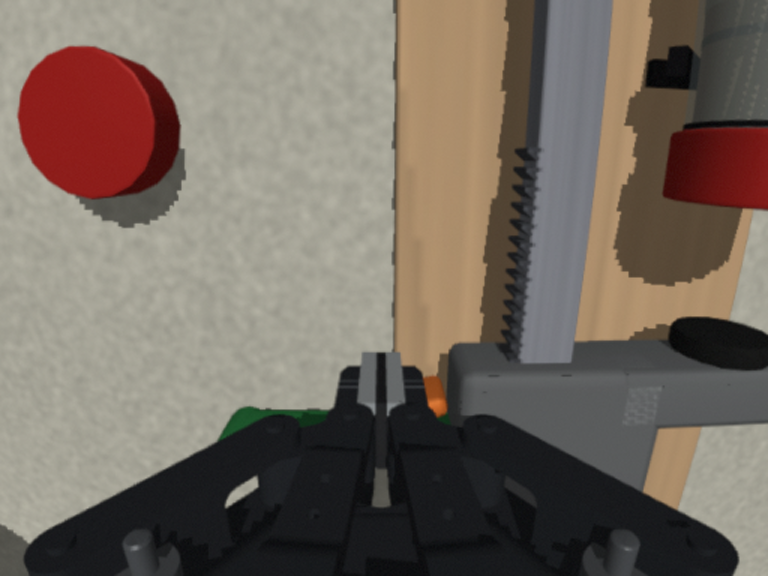

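The jaw is drawn back about 40 mm, with the pad at (720,340) and the cap at (715,165). Next I'll back off the tab, lift and open.

Call:
apply_moves --commands '[{"travel":[0.012,0,0],"twist":[0,0,0],"claw":0.0},{"travel":[0.03,0,0],"twist":[0,0,0],"claw":0.0},{"travel":[0.035,0,-0.03],"twist":[0,0,0],"claw":0.0},{"travel":[0.035,0.0,-0.07],"twist":[0,0,0],"claw":0.0},{"travel":[0.05,0.03,-0.11],"twist":[0,0,0],"claw":0.0},{"travel":[0.08,0.07,-0.14],"twist":[0,0,0],"claw":0.085},{"travel":[0.1,0.11,-0.15],"twist":[0,0,0],"claw":0.085},{"travel":[0.11,0.13,-0.15],"twist":[0,0,0],"claw":0.085},{"travel":[0.11,0.13,-0.15],"twist":[0,0,0],"claw":0.085}]'

```text
clock: 19.9
position: [0.6099, -0.0356, 0.1832]
tool_rot: [3.14, -0.0, 1.668]
force: [-1.1, -0.6, -0.7]
grip_width: 0.058
```

```bash
python3 - <<'E'
from h import *
f=snap("wrist"); s=bot.observe(); print(CL(s["position"]),s["position"],s["force"],s["grip_width"])
np.save("w15.npy",f,allow_pickle=True)
crop(f,0,0,512,384,1.5,"w15.png")
E
```

```text
[  71.5 -106.4] [ 0.60802241 -0.03761535  0.18285083] [-0.7633181  -1.25775921 -0.31143579] 0.06512030903590502
```

View pics/w15.png

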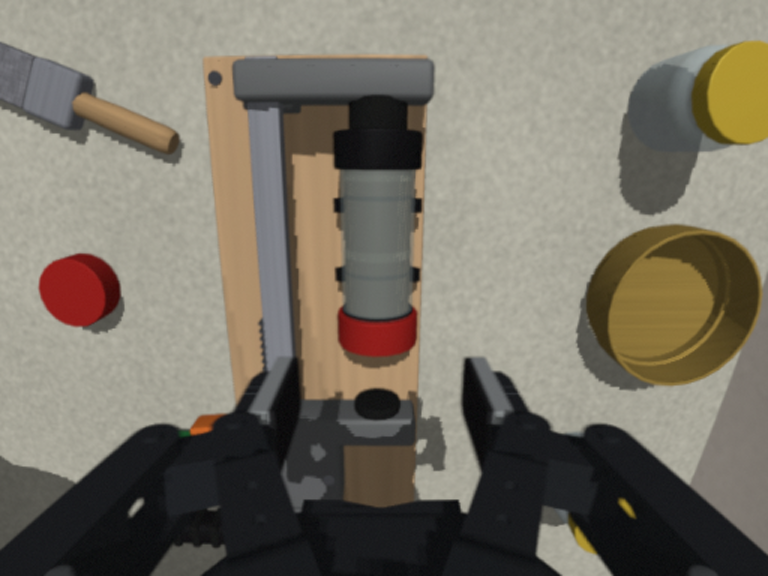

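The jaw pad at (377,404) is well clear of the cap at (377,330). The saddles are at rows 205 and 274, and the tube spans columns 342-414.

```bash
python3 - <<'E'
from h import *
f=np.load("w15.npy",allow_pickle=True).item()
def P(u,v,z): return CL(onz(f,(u/1.5,v/1.5),z))
for n,u,v,z in [("sadA",338,205,.04),("sadA r",418,205,.04),("sadB",337,274,.04),("sadB r",416,274,.04),("tubeL",343,240,.048),("tubeR",413,240,.048),("tubeL",344,300,.048),("tubeR",412,300,.048),("capL",339,335,.048),("capR",416,335,.048),("blackL",335,155,.048),("blackR",422,155,.048),("skirt",378,319,.077),("bskirt",379,168,.077),("face",377,355,.055),("pad",377,392,.055)]: print(n,P(u,v,z))
for sy in (-82,-80): delta(W(.0715,sy/1000,.03),95.1)
E
```

```text
sadA [ 44.4 -59.1]
sadA r [ 99.6 -58.7]
sadB [  42.8 -108.3]
sadB r [  99.7 -107.9]
tubeL [ 48.1 -82.1]
tubeR [ 96.2 -81.7]
tubeL [  48.2 -125.4]
tubeR [  96.7 -125. ]
capL [  44.1 -152.3]
capR [ 100.5 -151.9]
blackL [ 43.7 -25.9]
blackR [100.5 -25.5]
skirt [  72.6 -128.9]
bskirt [ 72.5 -33.6]
face [  72.  -164.9]
pad [  72.2 -195.3]
travel mm [2.440e+01 1.000e-01 1.528e+02] twist [0.  0.  0.4] | yaw now [180.    0.   95.5] [ 0.608  -0.0376  0.1829]
travel mm [ 26.4   0.2 152.8] twist [0.  0.  0.4] | yaw now [180.    0.   95.5] [ 0.608  -0.0376  0.1829]
```

Call:
apply_moves --commands '[{"travel":[0.024,0.001,0.02],"twist":[0,0,0.4],"claw":0.072},{"travel":[0.024,0.001,0.05],"twist":[0,0,0.4],"claw":0.072},{"travel":[0.024,0.001,0.08],"twist":[0,0,0.4],"claw":0.072},{"travel":[0.024,0.001,0.105],"twist":[0,0,0.4],"claw":0.072},{"travel":[0.024,0.001,0.125],"twist":[0,0,0.4],"claw":0.072},{"travel":[0.024,0.001,0.142],"twist":[0,0,0.4],"claw":0.072},{"travel":[0.024,0.001,0.152],"twist":[0,0,0.4],"claw":0.072},{"travel":[0.024,0.001,0.152],"twist":[0,0,0.4],"claw":0.072}]'

```text
clock: 20.75
position: [0.605, -0.016, 0.0303]
tool_rot: [-3.14, 0.0, 1.656]
force: [-0.2, 0.4, -0.9]
grip_width: 0.0721
```

```bash
python3 - <<'E'
from h import *
f=snap("wrist"); s=bot.observe(); print(CL(s["position"]),s["position"],s["force"],s["grip_width"])
crop(f,0,0,512,384,1.5,"w16.png")
E
```

```text
[ 71.  -84.7] [ 0.60561421 -0.01607645  0.03125689] [ 0.19369241 -0.6035205   0.11771194] 0.07216401437823396
```

View pics/w16.png

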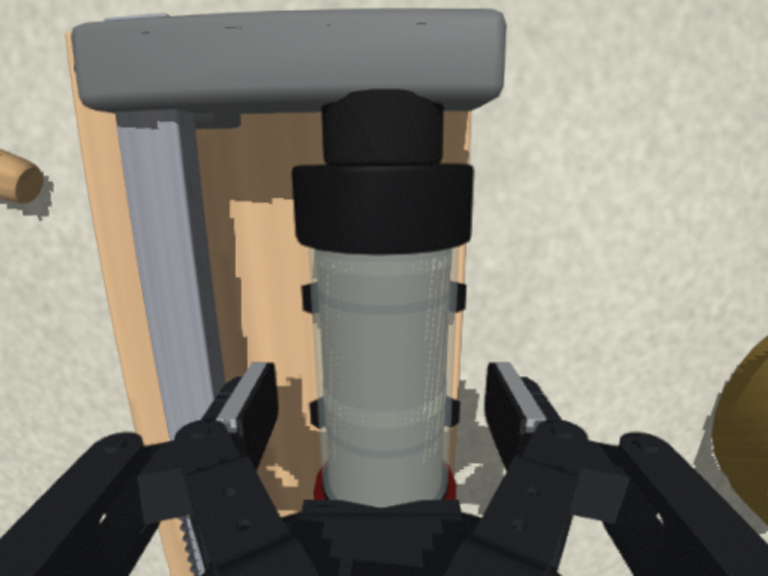

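```bash
python3 - <<'E'
from h import *
f=snap("wrist"); s=f["s"]; p=s["position"]; print(CL(p))
for y in (-58.5,-83.5,-108.5):
  for z in (.04,): print("saddle",y,proj(f,W(.099,y/1000,z))*1.5)
for d in (-11,11): print("finger",d,proj(f,np.append(p[:2]+ey*d/1000+ex*.036,.034))*1.5,proj(f,np.append(p[:2]+ey*d/1000+ex*.036,.044))*1.5)
E
```

```text
[ 71.  -84.7]
saddle -58.5 [455.70477037 298.63175961]
saddle -83.5 [452.56240922 360.25433529]
saddle -108.5 [449.51021688 416.26544417]
finger -11 [468.25653033 380.77997725] [473.13905676 393.20845241]
finger 11 [471.55234272 330.73839314] [476.87629236 340.81770166]
```

```bash
python3 - <<'E'
from h import *
f=snap("wrist"); T=np.array(f["tool_from_camera"]); f["pose"]=T
for x in (-11,0,11):
  for z in (0,-10,-20): print(x,z,proj(f,np.array([x/1000,0,z/1000]))*1.5)
E
```

```text
-11 0 [380.05213665 378.14005442]
-11 -10 [380.05281949 390.28766295]
-11 -20 [380.05364934 403.83599381]
0 0 [380.05036041 353.85487113]
0 -10 [380.0508427  364.90465649]
0 -20 [380.05143797 377.26732361]
11 0 [380.04875214 328.58556332]
11 -10 [380.04904507 338.41603507]
11 -20 [380.0494175  349.44871283]
```

Call:
apply_moves --commands '[{"travel":[0.001,0.001,0],"twist":[0,0,0],"claw":0.056},{"travel":[0.001,0.001,0],"twist":[0,0,0],"claw":0.05},{"travel":[0.001,0.001,0],"twist":[0,0,0],"claw":0.044},{"travel":[0.001,0.001,0],"twist":[0,0,0],"claw":0.04},{"travel":[0.001,0.001,0],"twist":[0,0,0],"claw":0.04},{"travel":[0.001,0.001,0],"twist":[0,0,0],"claw":0.04}]' --force 40

```text
clock: 21.5
position: [0.6062, -0.0146, 0.0321]
tool_rot: [-3.14, -0.001, 1.656]
force: [-9.3, 1.4, 19.0]
grip_width: 0.0454
```

```bash
python3 - <<'E'
from h import *
f=snap("wrist"); s=bot.observe(); print(CL(s["position"]),s["position"],s["force"],s["grip_width"])
crop(f,0,0,512,384,1.5,"w17.png")
E
```

```text
[ 71.7 -83.3] [ 0.60623236 -0.01458624  0.03212964] [-11.03643026   2.60373241  19.2010745 ] 0.045159870122010635
```

View pics/w17.png

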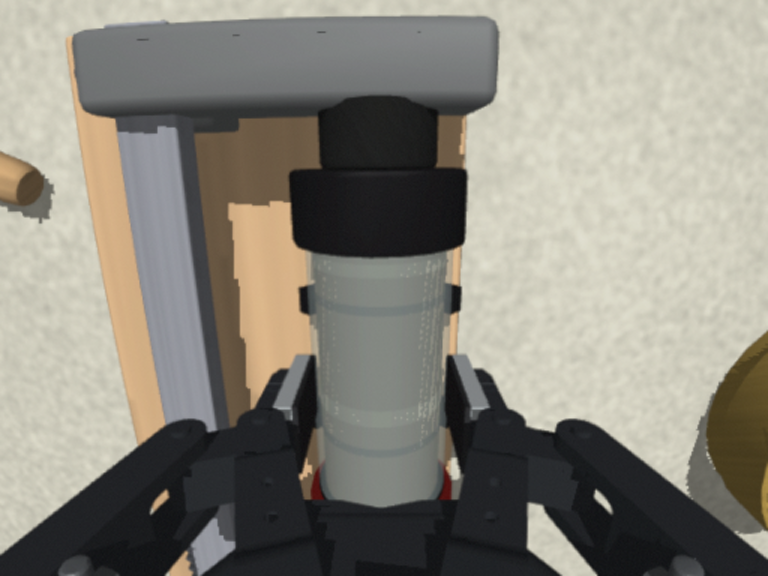

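The width reads 45 mm (under the 50 mm tube) with a 19 N upward push, so the pads are biting above the tube's axis. I'll open, go 12 mm lower and regrip.

Call:
apply_moves --commands '[{"travel":[0,0,0],"twist":[0,0,0],"claw":0.06},{"travel":[0,0,0],"twist":[0,0,0],"claw":0.065},{"travel":[0,0,0],"twist":[0,0,0],"claw":0.065},{"travel":[0,0,0.006],"twist":[0,0,0],"claw":0.065},{"travel":[0,0,0.012],"twist":[0,0,0],"claw":0.065},{"travel":[0,0,0.012],"twist":[0,0,0],"claw":0.065}]'

```text
clock: 22.15
position: [0.6063, -0.0147, 0.0181]
tool_rot: [-3.14, -0.0, 1.656]
force: [0.4, 0.7, 0.1]
grip_width: 0.0651
```

```bash
python3 - <<'E'
from h import *
f=snap("wrist"); s=bot.observe(); print(CL(s["position"]),s["position"],s["force"],s["grip_width"])
crop(f,0,0,512,384,1.5,"w18.png")
E
```

```text
[ 72.  -83.5] [ 0.60655947 -0.01480568  0.01850791] [-0.30886701  0.37853971 -0.44912782] 0.06485645913110889
```

View pics/w18.png

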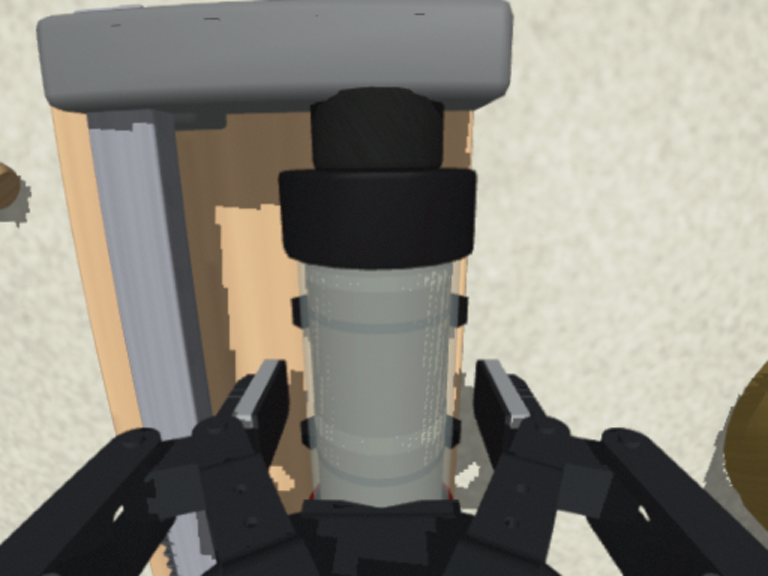

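Call:
apply_moves --commands '[{"travel":[0,0,0],"twist":[0,0,0],"claw":0.055},{"travel":[0,0,0],"twist":[0,0,0],"claw":0.05},{"travel":[0,0,0],"twist":[0,0,0],"claw":0.045},{"travel":[0,0,0],"twist":[0,0,0],"claw":0.04},{"travel":[0,0,0],"twist":[0,0,0],"claw":0.04},{"travel":[0,0,0],"twist":[0,0,0],"claw":0.04}]' --force 40

```text
clock: 22.8
position: [0.6061, -0.0149, 0.0194]
tool_rot: [-3.14, -0.0, 1.656]
force: [-7.2, -0.7, 7.6]
grip_width: 0.0483
```

```bash
python3 - <<'E'
from h import *
s=bot.observe(); print(CL(s["position"]),s["position"],s["force"],s["moment"],s["grip_width"])
E
```

```text
[ 71.6 -83.5] [ 0.60612774 -0.01486596  0.0194205 ] [-7.22537903 -0.74580696  7.55198   ] [-0.13243607  1.53617751  0.1274192 ] 0.04829559163751331
```

Call:
apply_moves --commands '[{"travel":[0,0,0],"twist":[0,0,0],"claw":0.058},{"travel":[0,0,0],"twist":[0,0,0],"claw":0.058},{"travel":[0,-0.0005,0.003],"twist":[0,0,0],"claw":0.058},{"travel":[0,-0.0005,0.005],"twist":[0,0,0],"claw":0.058},{"travel":[0,-0.0005,0.005],"twist":[0,0,0],"claw":0.05},{"travel":[0,-0.0005,0.005],"twist":[0,0,0],"claw":0.045},{"travel":[0,-0.0005,0.005],"twist":[0,0,0],"claw":0.04},{"travel":[0,-0.0005,0.005],"twist":[0,0,0],"claw":0.04},{"travel":[0,-0.0005,0.005],"twist":[0,0,0],"claw":0.04}]' --force 40

```text
clock: 23.7
position: [0.6061, -0.0148, 0.0141]
tool_rot: [-3.141, -0.0, 1.656]
force: [-3.8, 1.0, 0.9]
grip_width: 0.049
```

```bash
python3 - <<'E'
from h import *
f=snap("wrist"); s=bot.observe(); print(CL(s["position"]),s["position"],s["force"],s["moment"],s["grip_width"])
crop(f,0,0,512,384,1.5,"w19.png")
E
```

```text
[ 71.6 -83.5] [ 0.60614424 -0.0147791   0.01408549] [-5.23091364  0.41235396  1.09985761] [0.06257218 0.89602922 0.04232638] 0.04878947314518909
```

View pics/w19.png

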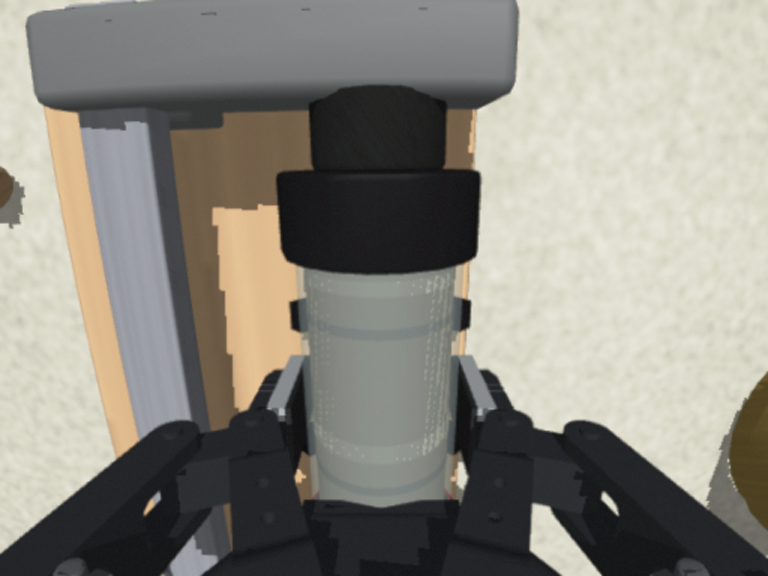

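The grip is clean now, with no vertical push and a width of 49 mm. Lifting.

Call:
apply_moves --commands '[{"travel":[0,0,-0.005],"twist":[0,0,0],"claw":0.04},{"travel":[0,0,-0.015],"twist":[0,0,0],"claw":0.04},{"travel":[0,0,-0.03],"twist":[0,0,0],"claw":0.04},{"travel":[0,0,-0.05],"twist":[0,0,0],"claw":0.04},{"travel":[0,0,-0.075],"twist":[0,0,0],"claw":0.04},{"travel":[0,0,-0.1],"twist":[0,0,0],"claw":0.04},{"travel":[0,0,-0.12],"twist":[0,0,0],"claw":0.04},{"travel":[0,0,-0.13],"twist":[0,0,0],"claw":0.04},{"travel":[0,0,-0.13],"twist":[0,0,0],"claw":0.04}]' --force 45

```text
clock: 24.65
position: [0.6072, -0.0147, 0.1459]
tool_rot: [3.139, -0.0, 1.656]
force: [-0.3, -0.2, -5.6]
grip_width: 0.0486
```

```bash
python3 - <<'E'
from h import *
f=snap("wrist"); s=bot.observe(); print(CL(s["position"]),s["position"],s["force"],s["moment"],s["grip_width"])
crop(f,0,0,512,384,1.5,"w20.png")
f=snap("scene"); crop(f,180,110,380,260,4,"s20.png")
f=snap("top"); crop(f,120,140,220,260,5,"t20.png"); np.save("t20.npy",f,allow_pickle=True)
E
```

```text
[ 72.1 -83.3] [ 0.60656181 -0.01457961  0.14461555] [-1.08839445 -0.44316087 -7.360721  ] [-0.01750183 -0.04948509 -0.06527233] 0.048658697739929466
```

View pics/w20.png

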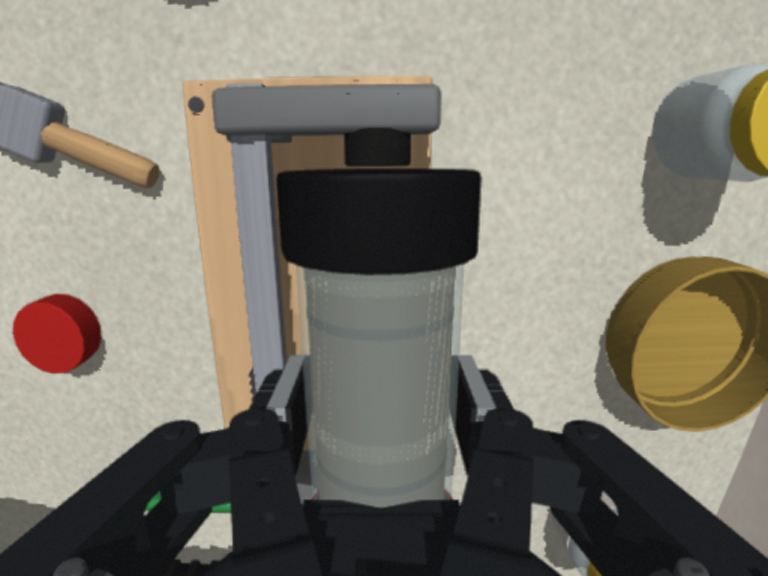

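View pics/s20.png

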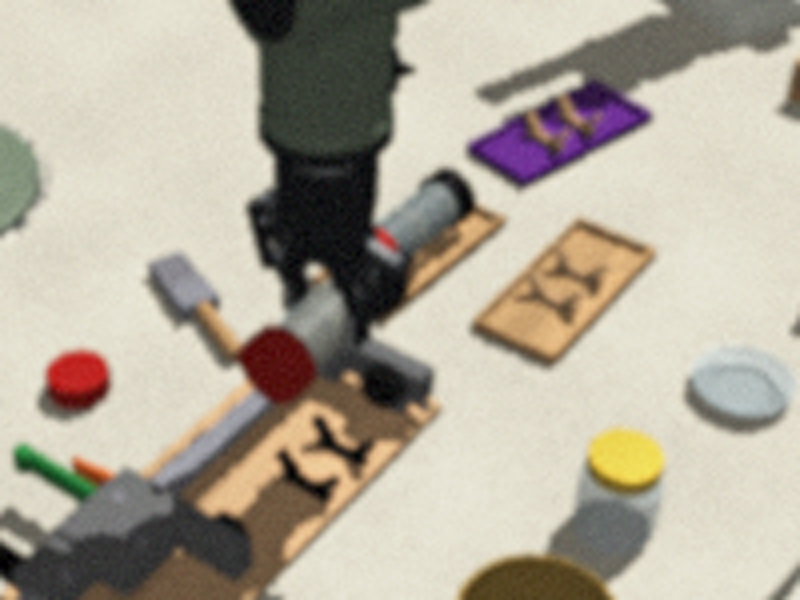

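View pics/t20.png

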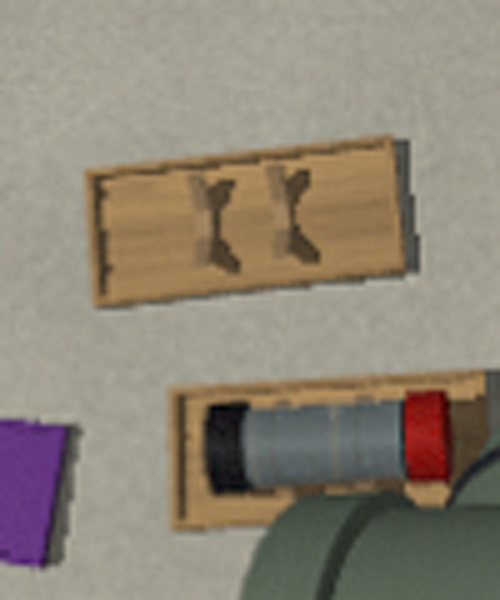

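The core is held level with both caps on (5-7 N load, consistent with its weight). I'll move toward the empty tray and stop short to measure it with the wrist camera.

```bash
python3 - <<'E'
from h import *
delta([.63,.185,.15],94.95)
E
```

```text
travel mm [196.8  41.1  -6.6] twist [-0.1 -0.  -0. ] | yaw now [-179.9   -0.    94.9] [ 0.6059 -0.0146  0.1434]
```

Call:
apply_moves --commands '[{"travel":[0.02,0.005,-0.002],"twist":[0,0,0],"claw":0.04},{"travel":[0.05,0.011,-0.006],"twist":[0,0,0],"claw":0.04},{"travel":[0.085,0.018,-0.006],"twist":[0,0,0],"claw":0.04},{"travel":[0.12,0.026,-0.006],"twist":[0,0,0],"claw":0.04},{"travel":[0.15,0.032,-0.006],"twist":[0,0,0],"claw":0.04},{"travel":[0.175,0.038,-0.006],"twist":[0,0,0],"claw":0.04},{"travel":[0.19,0.041,-0.006],"twist":[0,0,0],"claw":0.04},{"travel":[0.197,0.041,-0.006],"twist":[0,0,0],"claw":0.04},{"travel":[0.197,0.041,-0.006],"twist":[0,0,0],"claw":0.04}]'

```text
clock: 25.7
position: [0.6301, 0.1849, 0.1496]
tool_rot: [-3.141, 0.0, 1.657]
force: [0.4, -0.2, -4.7]
grip_width: 0.0483
```

```bash
python3 - <<'E'
from h import *
f=snap("wrist"); s=bot.observe(); print(s["position"],s["tool_rot"],s["force"],s["moment"],s["grip_width"])
crop(f,0,0,512,384,1.5,"w21.png"); np.save("w21.npy",f,allow_pickle=True)
E
```

```text
[0.63025432 0.18383322 0.14990538] [-3.14099582e+00  8.05794274e-04  1.65564950e+00] [-0.0621991  -1.28685803 -6.51193531] [-0.03366095  0.03956004  0.05318995] 0.048861162700369616
```

View pics/w21.png

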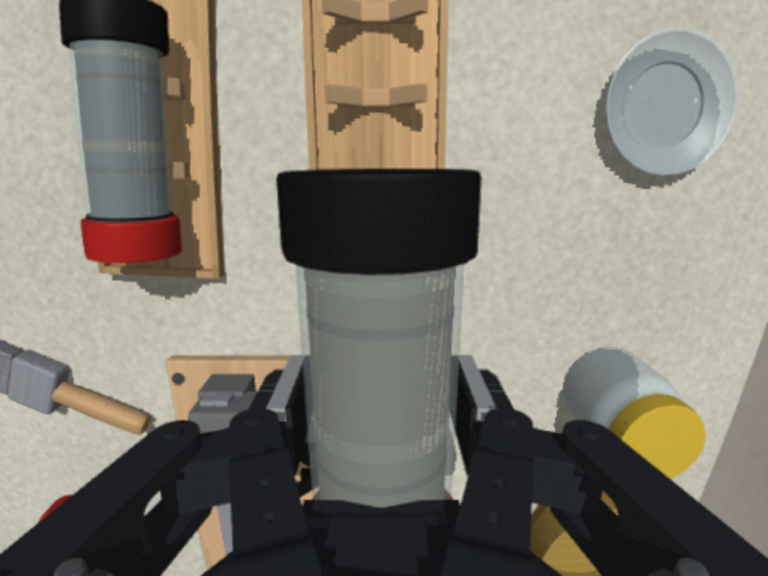

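The tray edges are at columns 304/447 and its saddles at rows 8-15 and 90-100. I'll compute its centre line.

```bash
python3 - <<'E'
from h import *
f=np.load("w21.npy",allow_pickle=True).item()
def P(u,v,z): return onz(f,(u/1.5,v/1.5),z)
L=[P(303.5,5,.013),P(309.5,160,.013)]; Rr=[P(448,5,.013),P(446,160,.013)]
for q in (L,Rr):
  e=q[0]-q[1]; print(np.round(q,4).tolist(),np.degrees(np.arctan2(-e[0],e[1])))
print("width",np.linalg.norm(L[0]-Rr[0]),np.linalg.norm(L[1]-Rr[1]))
for i in (0,1): print("mid",(L[i]+Rr[i])/2)
for n,u,v in [("sadB L",325,89),("sadB R",425,87),("sadA L",325,6),("sadA R",427,5)]: print(n,P(u,v,.032))
m=f["pose"]
crop(f,190,0,320,115,6,"w21c.png")
t=np.load("t20.npy",allow_pickle=True).item()
def Q(u,v,z): return onz(t,(120+u/5-.4,140+v/5-.4),z)
q=[Q(85,170,.013),Q(395,136,.013),Q(407,270,.013),Q(96,307,.013)]; print(np.round(q,4).tolist(),np.mean(q,0))
for a,b in [(0,1),(3,2)]:
  e=q[a]-q[b]; print(np.degrees(np.arctan2(-e[0],e[1])),np.linalg.norm(e))
E
```

```text
[[0.5687, 0.3489, 0.013], [0.5772, 0.2562, 0.013]] 5.212907474286801
[[0.657, 0.3564, 0.013], [0.6667, 0.2639, 0.013]] 6.026073577654414
width 0.08858269336570429 0.08990228210731481
mid [0.61283954 0.35267465 0.013     ]
mid [0.62194895 0.26009214 0.013     ]
sadB L [0.58735289 0.29829193 0.032     ]
sadB R [0.64645382 0.30447616 0.032     ]
sadA L [0.58459108 0.34360725 0.032     ]
sadA R [0.6428396 0.3491197 0.032    ]
[[0.6481, 0.4267, 0.013], [0.6661, 0.2269, 0.013], [0.578, 0.219, 0.013], [0.5583, 0.417, 0.013]] [0.61260676 0.32239812 0.013     ]
5.153894931914182 0.20056393122719957
5.68479879032543 0.1989834253571057
```

View pics/w21c.png

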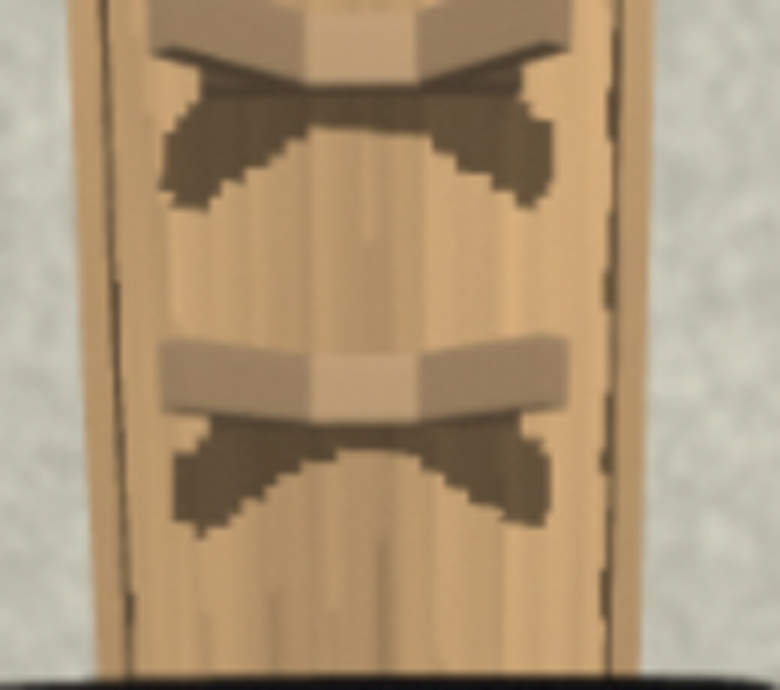

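```bash
python3 - <<'E'
from h import *
f=np.load("w21.npy",allow_pickle=True).item()
def P(u,v,z): return onz(f,(190+u/6-.4,v/6-.4),z)
for z in (.030,.034):
  B=[P(160,408,z),P(567,406,z)]; A=[P(155,46,z),P(570,44,z)]
  b=np.mean(B,0);a_=np.mean(A,0); print(z,b,a_,np.linalg.norm(a_-b),"slot",(a_+b)/2+np.array([-.093,.996,0])*.005, np.linalg.norm(B[0]-B[1]))
e=A[1]-A[0]; print(np.degrees(np.arctan2(e[1],e[0]))); e=B[1]-B[0]; print(np.degrees(np.arctan2(e[1],e[0])))
delta([.615,.32,.06],95.3)
E
```

```text
0.03 [0.61765192 0.29425257 0.03      ] [0.6133158  0.34417406 0.03      ] 0.050109452256562236 slot [0.61501886 0.32419332 0.03      ] 0.06126926643589006
0.034 [0.61773835 0.29376793 0.034     ] [0.61346377 0.34298089 0.034     ] 0.04939826006258286 slot [0.61513606 0.32335441 0.034     ] 0.060399685507387
5.129002580091934
5.1634836465309295
travel mm [137.   -3.6  89.8] twist [-0.   0.  -0.4] | yaw now [-180.     0.    94.9] [0.6303 0.1838 0.1499]
```

```bash
python3 - <<'E'
from h import *
delta([.6153,.3217,.05],95.15)
E
```

```text
travel mm [138.7  -3.2  99.8] twist [-0.   0.  -0.3] | yaw now [-180.     0.    94.9] [0.6303 0.1838 0.1499]
```

Call:
apply_moves --commands '[{"travel":[0.02,0,0],"twist":[0,0,0],"claw":0.04},{"travel":[0.05,-0.001,0],"twist":[0,0,0],"claw":0.04},{"travel":[0.085,-0.002,0.01],"twist":[0,0,-0.2],"claw":0.04},{"travel":[0.115,-0.003,0.03],"twist":[0,0,-0.3],"claw":0.04},{"travel":[0.133,-0.003,0.05],"twist":[0,0,-0.3],"claw":0.04},{"travel":[0.1387,-0.0032,0.07],"twist":[0,0,-0.3],"claw":0.04},{"travel":[0.1387,-0.0032,0.088],"twist":[0,0,-0.3],"claw":0.04},{"travel":[0.1387,-0.0032,0.098],"twist":[0,0,-0.3],"claw":0.04},{"travel":[0.1387,-0.0032,0.1],"twist":[0,0,-0.3],"claw":0.04},{"travel":[0.1387,-0.0032,0.1],"twist":[0,0,-0.3],"claw":0.04}]'

```text
clock: 26.75
position: [0.616, 0.3218, 0.0505]
tool_rot: [3.141, 0.0, 1.66]
force: [-0.6, 1.3, -5.7]
grip_width: 0.0485
```

```bash
python3 - <<'E'
from h import *
f=snap("wrist"); s=bot.observe(); print(s["position"],s["force"],s["moment"],s["grip_width"]); delta([.6153,.3217,.014],95.15)
crop(f,0,0,512,384,1.5,"w22.png")
E
```

```text
[0.616166   0.32220644 0.05099434] [ 0.36490044  0.66969962 -5.83493314] [-0.03128701 -0.05727292  0.02574936] 0.048563907058064466
travel mm [-0.4 -0.9 37. ] twist [ 0.1 -0.  -0. ] | yaw now [179.9  -0.   95.1] [0.6162 0.3222 0.051 ]
```

View pics/w22.png

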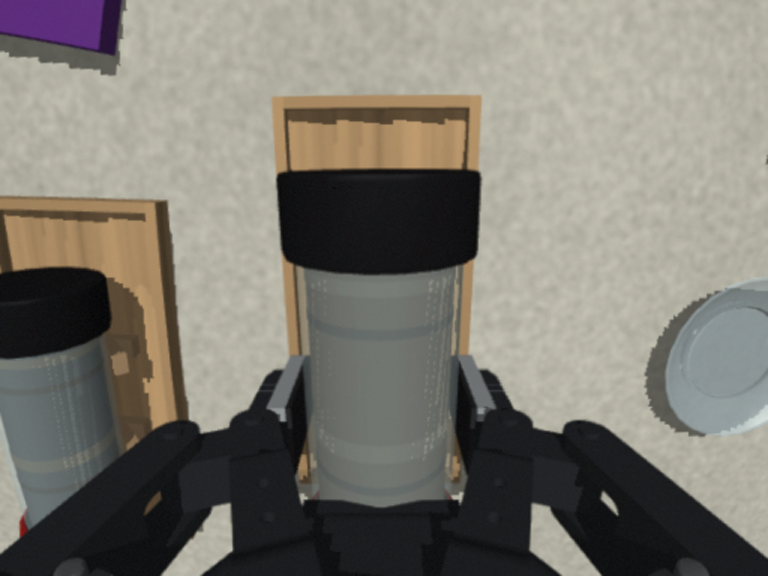

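The core is centred over the tray (tray at columns 273-481, core at 278-480). Lowering gently.

Call:
apply_moves --commands '[{"travel":[0,-0.0005,0.008],"twist":[0,0,0],"claw":0.04},{"travel":[0,-0.0005,0.016],"twist":[0,0,0],"claw":0.04},{"travel":[0,-0.0005,0.024],"twist":[0,0,0],"claw":0.04},{"travel":[0,-0.0005,0.03],"twist":[0,0,0],"claw":0.04},{"travel":[0,-0.0005,0.034],"twist":[0,0,0],"claw":0.04},{"travel":[0,-0.0005,0.037],"twist":[0,0,0],"claw":0.04},{"travel":[0,-0.0005,0.039],"twist":[0,0,0],"claw":0.04},{"travel":[0,-0.0005,0.039],"twist":[0,0,0],"claw":0.04}]'

```text
clock: 27.6
position: [0.6149, 0.3229, 0.011]
tool_rot: [-3.141, 0.0, 1.662]
force: [0.0, -0.4, -5.7]
grip_width: 0.0488
```

```bash
python3 - <<'E'
from h import *
s=bot.observe(); print(s["position"],s["force"],s["moment"],s["grip_width"])
E
```

```text
[0.61488666 0.32285881 0.01103076] [ 0.04918453 -0.36475927 -5.73373025] [ 0.00142237 -0.02849607 -0.01655508] 0.04876215599794045
```

Call:
apply_moves --commands '[{"travel":[0,0,0.001],"twist":[0,0,0],"claw":0.04},{"travel":[0,0,0.002],"twist":[0,0,0],"claw":0.04},{"travel":[0,0,0.003],"twist":[0,0,0],"claw":0.04},{"travel":[0,0,0.004],"twist":[0,0,0],"claw":0.04},{"travel":[0,0,0.004],"twist":[0,0,0],"claw":0.04}]'

```text
clock: 28.1
position: [0.6148, 0.3229, 0.0071]
tool_rot: [-3.141, 0.0, 1.662]
force: [0.4, 0.3, -5.1]
grip_width: 0.0488
```

Call:
apply_moves --commands '[{"travel":[0,0,0.0005],"twist":[0,0,0],"claw":0.04},{"travel":[0,0,0.001],"twist":[0,0,0],"claw":0.04},{"travel":[0,0,0.0015],"twist":[0,0,0],"claw":0.04},{"travel":[0,0,0.0015],"twist":[0,0,0],"claw":0.04}]'

```text
clock: 28.5
position: [0.615, 0.3229, 0.0064]
tool_rot: [3.142, -0.0, 1.662]
force: [-4.8, -1.6, 7.4]
grip_width: 0.0485
```

Contact, with the load now on the saddles. Opening gently.

Call:
apply_moves --commands '[{"travel":[0,0,-0.0005],"twist":[0,0,0],"claw":0.05},{"travel":[0,0,-0.0005],"twist":[0,0,0],"claw":0.053},{"travel":[0,0,-0.0005],"twist":[0,0,0],"claw":0.058},{"travel":[0,0,-0.0005],"twist":[0,0,0],"claw":0.062},{"travel":[0,0,-0.0005],"twist":[0,0,0],"claw":0.062}]'

```text
clock: 29.0
position: [0.615, 0.3229, 0.0062]
tool_rot: [3.141, -0.0, 1.662]
force: [-0.6, -0.6, 0.1]
grip_width: 0.0618
```

```bash
python3 - <<'E'
from h import *
f=snap("wrist"); s=bot.observe(); print(s["position"],s["force"],s["moment"],s["grip_width"])
crop(f,0,0,512,384,1.5,"w23.png")
E
```

```text
[0.61500878 0.3228908  0.00622444] [ 0.09796326 -0.05069616  1.01234897] [-0.06052682  0.0652627   0.01519909] 0.06205807379920642
```

View pics/w23.png

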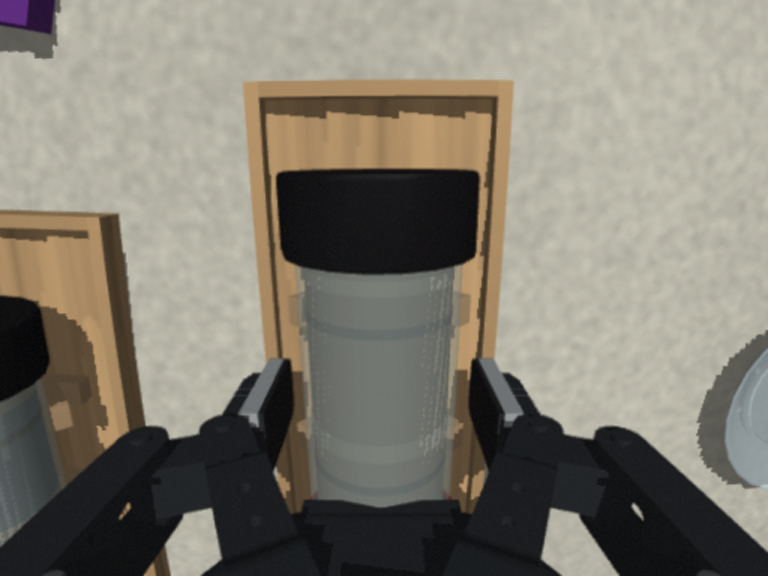

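The core lies in the saddles and is free of the fingers. Lifting straight up, then backing away.

Call:
apply_moves --commands '[{"travel":[0,0,-0.01],"twist":[0,0,0],"claw":0.066},{"travel":[0,0,-0.03],"twist":[0,0,0],"claw":0.066},{"travel":[0,0,-0.06],"twist":[0,0,0],"claw":0.066},{"travel":[0,0,-0.09],"twist":[0,0,0],"claw":0.066},{"travel":[-0.02,0,-0.13],"twist":[0,0,0],"claw":0.066},{"travel":[-0.06,0,-0.17],"twist":[0,0,0],"claw":0.066},{"travel":[-0.09,0,-0.2],"twist":[0,0,0],"claw":0.066},{"travel":[-0.1,0,-0.22],"twist":[0,0,0],"claw":0.066},{"travel":[-0.1,0,-0.22],"twist":[0,0,0],"claw":0.066}]'

```text
clock: 29.95
position: [0.6257, 0.221, 0.2305]
tool_rot: [3.136, -0.001, 1.658]
force: [-0.2, 0.8, -0.1]
grip_width: 0.0656
```

```bash
python3 - <<'E'
from h import *
f=snap("wrist"); s=bot.observe(); print(s["position"],s["force"])
crop(f,0,0,512,384,1.5,"w24.png"); np.save("w24.npy",f,allow_pickle=True)
f=snap("scene"); crop(f,150,110,400,300,3,"s24.png")
E
```

```text
[0.62471374 0.22262142 0.22830706] [ 0.49396291  0.52327742 -0.5739697 ]
```

View pics/w24.png

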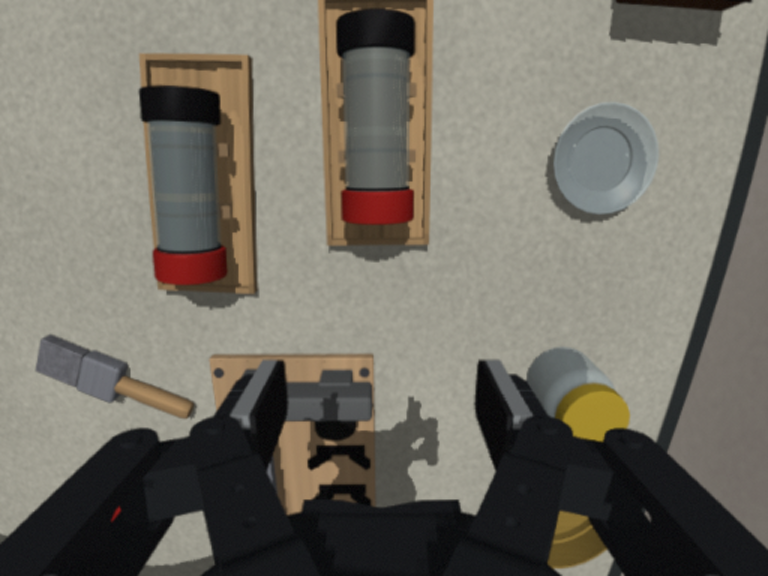

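View pics/s24.png

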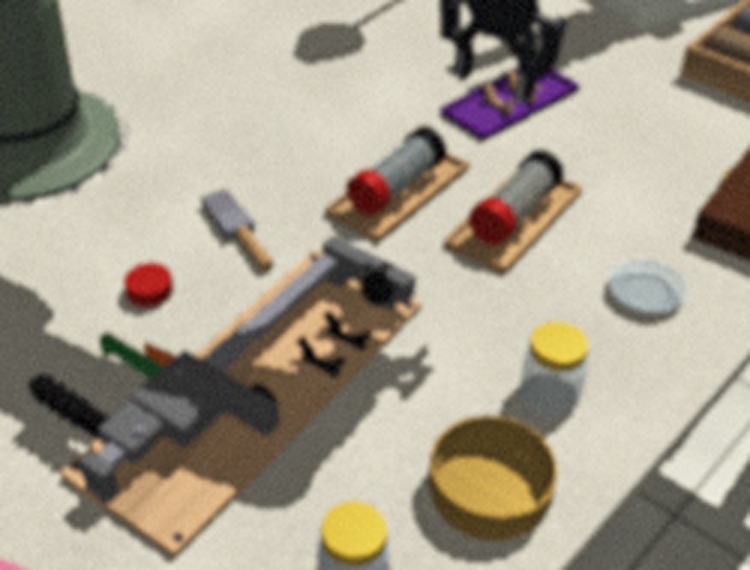

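```bash
python3 - <<'E'
from h import *
f=np.load("w24.npy",allow_pickle=True).item()
def P(u,v,z): return onz(f,(u/1.5,v/1.5),z)
m=(P(377,190,.069)+P(376,51,.069))/2; t=P(379,243,.013)
print("core mid",m,"slot est .6151 .3238; tray near edge",t, "dist",np.linalg.norm(t[:2]-m[:2]))
tl=[P(342,205,.04),P(413,205,.04)]; print("red cap ctr",np.mean(tl,0)); bl=[P(337,40,.04),P(414,40,.04)]; print("black",np.mean(bl,0))
crop(f,90,0,300,200,3.8,"w24c.png")
E
```

```text
core mid [0.61524968 0.32161703 0.069     ] slot est .6151 .3238; tray near edge [0.62544323 0.22650861 0.013     ] dist 0.09565312757132619
red cap ctr [0.62109597 0.26189902 0.04      ]
black [0.60924683 0.38194447 0.04      ]
```

View pics/w24c.png

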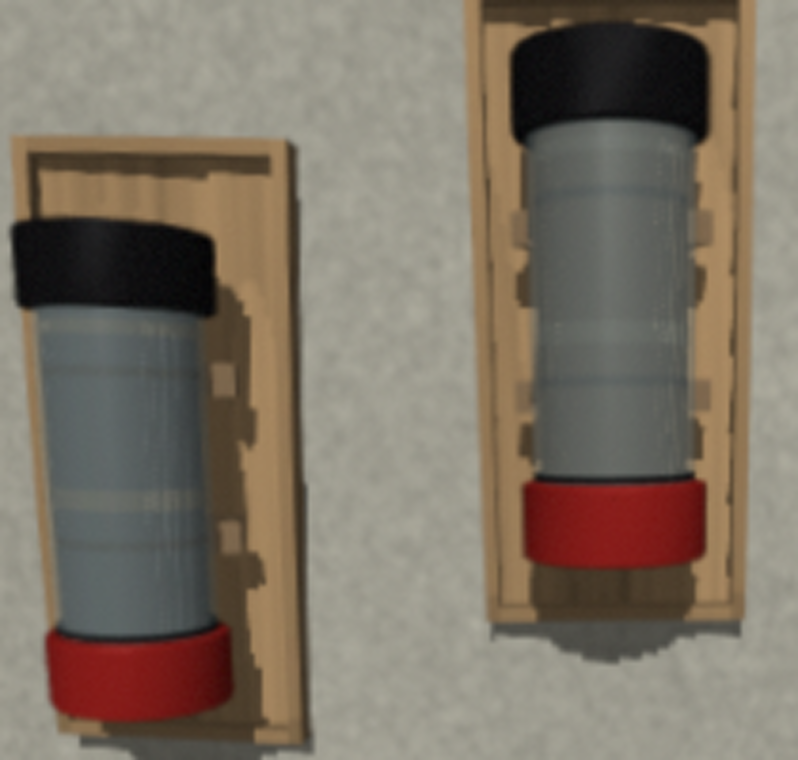

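The core is seated. Its cap and depth line look just like the finished core's, and it sits within a few mm of the slot. Handing in.

```bash
python3 - <<'E'
from workcell import bot
print(bot.job_done())
E
```

```text
the job is handed in; nothing more can be done
None
```

The red cap is pressed home and the core lies in the saddles of the empty tray. I handed the job in at about 30 s of the 64 s allowed.

**Pressing the cap:** It took three full trigger squeezes and then three partial ones, with a look at the depth line between the partial ones. The skirt stopped at the line: the offset read 0.6 mm, and 0.4 mm after one slightly deeper squeeze. That last squeeze moved the core about 3 mm into the soft pad instead of moving the cap, so I stopped there.

**Release and transfer:** I pressed the orange tab and drew the jaw back. The gap to the cap measured about 30 mm. Then I lifted the core out, set it down with a peak contact of about 13 N, opened the fingers and backed away.

**What went wrong:** The first two grips closed above the tube's axis, with up to 19 N pushing the gripper upward. I reopened and regripped lower each time before lifting.

**Last checks:**
- **Seating:** the core is on both saddles, and its cap and depth line look the same as the finished core's.
- **Centring:** sideways it agrees with the slot to well under 1 mm. Along the tray, two measurements disagree: one puts it about 2 mm from the slot, the other, from the tray's end edge, about 4 mm.
- **Surroundings:** I saw no change in the finished core or the look-alikes, and the gripper was touching nothing.

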